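Unpack the ripened cheeses from the slide-lid box

ROBOT

A 7-joint arm with a two-finger parallel gripper is mounted at the origin on the work surface. World frame = base frame: x ahead of the robot, y to its left, z up, the work surface at z = 0. Lengths are in m, angles in rad, forces in N, time in s.
With the tool pointing down it reaches from about 0.4 to 0.875 m from the base axis. Payload 19.3 kg.
Tool frame: the origin (TCP) lies on the centre line of the jaws, within the pads' length; the fingertips stand 14 mm ahead of it and the grasp point (between the pads) lies 5 mm behind it; x points along the fingers, y is the direction in which the jaws open and shut, and the axes are right-handed (so a half turn about x gives the same grasp; the last joint's range is limited). The gripper opens to 85 mm and grips with 20 to 120 N. Pads are 22 mm wide; open, the fingers measure 114 mm over their backs; the gripper's body (76 mm by 85 mm) begins 54 mm behind the grasp point. The pads swing forward as they close: fully open they stand 13 mm farther back than shut.
Start: joints at [-1.213, 0.521, -0.036, 1.599, 0.021, 1.021, -0.113], TCP at [0.259, 0.569, 0.245] pointing down, gripper open.
Joint ranges: [-2.91, 2.91], [-0.3, 2.13], [-1.5, 1.42], [0.17, 2.43], [-1.26, 4.41], [0.16, 1.93], [-2.52, 2.52]. Speed limits (rad/s): [1.89, 1.89, 2.39, 2.39, 3.01, 3.01, 3.01].

INTERFACE

Orientations are given as [roll, pitch, yaw] about the fixed x, y, z axes, in that order (R = Rz(yaw) Ry(pitch) Rx(roll)).
In Python, from workcell import monitor, optics, bot gives the robot as it stands.
- The arm moves only by the tool arm_command, never from a script. Its arguments are lists of equal length, an entry for each row: "delta_pos": the shift along the tool's x, y, z as a fraction of full scale, a list of three; "rotation": the turn, a rotation vector about the tool's x, y, z as a fraction of full scale, a list of three. In form: {"delta_pos": [[dx, dy, dz], ...], "rotation": [[wx, wy, wz], ...]}. A call has 1 to 10 rows; each row shifts and turns the pose as measured when the row begins, along the tool's axes as they then stand; what a row does not reach is not made up. Full scale, the value 1, is 30 mm for a shift and 6 degrees for a turn. A row lasts 1/10 s, in which the tool goes at most 50 mm and 8.59 degrees, less where a joint would pass 70% of its speed; a pose out of reach is approached as far as the arm can. A call with a number of a shift or a turn outside -1 to 1 is refused whole. A call with a gripper value outside its range is refused whole. "gripper" is the closure, from -1 (fully open) to 1 (shut), so that 0 is half open, set as the call begins (left out, the last holds). The fingers move at their own pace and stop on an object; "grip_force" is the grip in N (left out, the last holds). Time passes only in rows, so rows that do not move let the fingers close. It gives the time, the measured TCP pose, the force and the opening at its end, in the units of the state.
- monitor.observe(): the state, without advancing time (a new reading comes with each control period).
- optics.grab_frame(name): name is "scene" or "top"; returns the picture (480x640x3 uint8, red, green, blue); there is no depth.
- optics.camera_params(name): a dict with "fx", "fy", "cx", "cy" (pixels), "origin" and "rotation" of the camera in the world. Camera axes: x right, y down, z forward; pixel columns grow to the right and rows downward; lengths in m; the calibration is good to about 2 mm. A picture is of the moment at which its call begins. camera_params takes no time and is no camera call.
- bot.job_done(): hands the job in, once; it reports no verdict.
The state is a dict: "clock": time; "qpos": joint angles; "qd": joint speeds; "joint_efforts": joint torques, N m; "position": TCP position; "tool_rot": TCP orientation; "force": force on the tool from outside, world axes, zero at the start; "moment": the same for the moment, N m; "grip_width": finger opening in m.
Only numpy, scipy, OpenCV 4.12 (cv2) and the standard library are available. Lean on these libraries where they do the work, as an engineer would, in place of code of your own. Each camera call takes 0.05 s, during which the arm holds its last target. There are 200 camera calls.

TASK

Slide the dark lid of the wooden ripening box along its grooves until it comes clear, and lay it flat on the blue board, handle up. Then lift out the two ash-grey cheeses and stand them gently, upright, side by side on the small wire rack. Leave the cream-coloured cheese where it stands in the box and do not disturb the other things on the table.

Things in the scene. Friction and masses are not known exactly. Their poses are not given: they have to be found in the camera images.
- box: immovable pale wooden box, outside 140 (x) x 184 (y) x 65 mm high; origin at the centre of its underside, z up. Floor 6 mm thick; inside 112 mm (x) x 172 mm (y). Ends: closed one at +y (65 mm high, stops the lid), low one at -y (53 mm high). Three cheeses stand inside in a row along y, near y=-55, 0, +55 mm, x=0, 34 mm from the long walls, tops 8 mm under the lid
- box_exit (a point): middle of the box's low end, where the lid comes out, box (0, -92, 54) mm; same axes as the box. The lid slides out along -y only, its edges in grooves along both long sides: it rides at height 54 mm under lips at 61 to 65 mm that reach in to |x|=58 mm, with 2 mm play each side and above
- lid: loose dark wooden lid, plate 128 (x) x 176 (y) x 5 mm, about 220 g; origin at the centre of its underside, z up, axes parallel to the box's when shut. Shut, its origin is at box y=-3, z=54 mm; it is free of the grooves after sliding 180 mm along box -y
- lid_grip (a point): point on the lid's black grip bar, 31 mm above the lid's underside, over its middle. The bar is 70 mm long in lid x, 16 mm thick in lid y, and stands from 5 to 41 mm above the underside
- ash_a: small dark ash-grey drum-shaped cheese, upright cylinder 44 mm in diameter and 40 mm high, firm, about 70 g; origin at the centre of its underside, z up. Starts standing in the box in one of three places (any order)
- ash_b: small dark ash-grey drum-shaped cheese, upright cylinder 44 mm in diameter and 40 mm high, firm, about 70 g; origin at the centre of its underside, z up. Starts standing in the box in one of three places (any order)
- pale: small cream-coloured drum-shaped cheese, upright cylinder 44 mm in diameter and 40 mm high, firm, about 70 g; origin at the centre of its underside, z up. Starts standing in the box in one of three places (any order); it stays there
- board: fixed blue plastic board, 160 (x) x 220 (y) x 12 mm thick; origin at the centre of its underside, z up. It and the wire rack may change places
- rack: fixed small steel wire rack, 130 (x) x 180 (y) mm, on four short feet, empty; level wire top at 30 mm above the table (wires too close for anything to drop through); origin at table height under its centre, z up
- mould: bystander: white plastic cheese mould, open cup 72 mm in diameter, 75 mm high; origin at the centre of its underside
- bottle: bystander: white plastic bottle with blue cap, 60 mm in diameter, 150 mm high; origin at the centre of its underside
- spatula: bystander: spatula 280 mm long lying flat along y beyond the board and rack; origin where handle and metal meet, handle to its -x
- brush: bystander: flat brush 200 mm long lying along y on the near side of the table, to the right; origin near its middle, handle to its -x
- jar: bystander: glass jar with yellow cap, 60 mm in diameter, 70 mm high; origin at the centre of its underside

How it is judged:
By the outcome, as a careful person would: the job done as asked, in the order asked, and still so for the second after the job is handed in, with the robot touching nothing.
It also fails if it takes over 72 s, if anything falls off the work surface, if the arm or the gripper's body presses on something with over 40 N, if the wrist force passes 120 N, or if a joint passes its speed limit or range.

## Working session

There is one attempt and no reset: what is moved stays moved. The work goes in short steps, Python scripts to look and compute and a tool call to move; the robot and the scene stay as the last step left them, time stands still between calls to the robot, and variables do not carry over. Pictures are saved under pics/ and viewed, about 8 in all and at most 12, crops included, and the job is handed in when it is done.

Besides the shell and the picture viewer there is one more tool, called after "Request:" by a JSON object that holds its "op" and its "data". arm_command: Moves the arm, as the interface text tells. Its arguments: {"type":"object","properties":{"delta_pos":{"type":"array","items":{"type":"array","items":{"type":"number"}}},"rotation":{"type":"array","items":{"type":"array","items":{"type":"number"}}},"gripper":{"type":"number"},"grip_force":{"type":"number"}},"required":["delta_pos","rotation"]}

```bash
mkdir -p pics; ls
python3 - <<'E'
from workcell import monitor, optics, bot
import cv2
s=monitor.observe(); print(s)
for n in ("scene","top"):
    p=optics.camera_params(n); print(n,p)
    cv2.imwrite(f"pics/{n}0.png",optics.grab_frame(n)[:,:,::-1])
E
```

```text
pics
{'clock': 0.0, 'qpos': array([-1.21317424,  0.52206322, -0.03631593,  1.59999232,  0.02121904,
        1.02112358, -0.11283924]), 'qd': array([ 0.00188611, -0.00211873, -0.0012943 ,  0.00133296,  0.0019563 ,
       -0.00082335, -0.00071297]), 'joint_efforts': array([ 5.30876889e-05, -9.27124214e+01,  1.98060460e+00, -3.69927549e+01,
        1.79512147e-02,  8.20808782e-03, -5.41333702e-05]), 'position': array([0.25921472, 0.56835241, 0.24470082]), 'tool_rot': array([-1.48041806,  1.56959531, -1.90828963]), 'force': array([-0.25465044,  0.16036135,  0.30986525]), 'moment': array([ 0.00111612, -0.02656912, -0.02184743]), 'grip_width': 0.08553844793508388}
scene {'fx': 554.7307545382615, 'fy': 554.7307545382615, 'cx': 329.75216696948894, 'cy': 248.9980094290921, 'origin': array([ 0.94993517, -0.50991229,  1.12131007]), 'rotation': array([-2.54136609,  0.01165288,  0.7106302 ])}
top {'fx': 624.3251747001632, 'fy': 624.3251747001632, 'cx': 316.6690708052546, 'cy': 241.5027287481376, 'origin': array([0.37001415, 0.01377797, 1.53272676]), 'rotation': array([-3.05699674,  0.01009125, -1.59349026])}
```

View pics/top0.png

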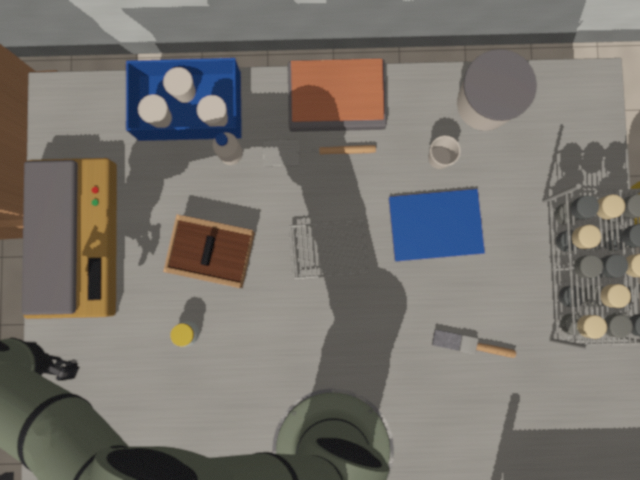

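View pics/scene0.png

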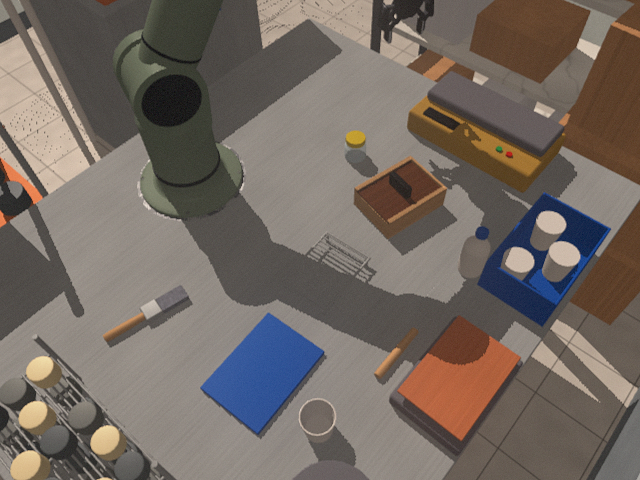

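The top view shows the box near (208,250), the rack in shadow around (330,247), the board at (437,224), jar (182,334), bottle (227,148), mould (445,150), spatula (350,148) and brush (475,340). Next I need enlarged crops to find the box's low end and precise corners.

```bash
cat > h.py <<'E'
import numpy as np, cv2
from scipy.spatial.transform import Rotation as R
from workcell import monitor, optics, bot
def cam(n):
    p=optics.camera_params(n); return p,R.from_euler('xyz',p['rotation']).as_matrix()
def ray(n,uv):
    p,M=cam(n); d=M@np.array([(uv[0]-p['cx'])/p['fx'],(uv[1]-p['cy'])/p['fy'],1]); return p['origin'],d
def plane(n,uv,z):
    o,d=ray(n,uv); return o+d*(z-o[2])/d[2]
def proj(n,P):
    p,M=cam(n); c=M.T@(np.asarray(P)-p['origin']); return np.array([p['fx']*c[0]/c[2]+p['cx'],p['fy']*c[1]/c[2]+p['cy']])
def tri(u1,u2):
    o1,d1=ray('top',u1);o2,d2=ray('scene',u2);d1/=np.linalg.norm(d1);d2/=np.linalg.norm(d2)
    t=np.linalg.lstsq(np.c_[d1,-d2],o2-o1,rcond=None)[0]; a=o1+d1*t[0];b=o2+d2*t[1]; return (a+b)/2,np.linalg.norm(a-b)
def state():
    s=monitor.observe(); Rm=R.from_euler('xyz',s['tool_rot']).as_matrix()
    print('t',round(s['clock'],2),'pos',s['position'].round(4),'axes x,y,z:',Rm.T.round(3).tolist(),'F',s['force'].round(1),'w',round(s['grip_width'],4),'q',s['qpos'].round(2)); return s,Rm
def grab(n,name):
    im=optics.grab_frame(n)[:,:,::-1].copy(); cv2.imwrite('pics/'+name,im); return im
E
python3 - <<'E'
from h import *
t=cv2.imread('pics/top0.png');s=cv2.imread('pics/scene0.png')
print('base proj',proj('top',[0,0,0]),proj('scene',[0,0,0]))
a=cv2.resize(t[205:295,155:265],None,fx=3.6,fy=3.6,interpolation=cv2.INTER_CUBIC)
b=cv2.resize(s[150:240,345:455],None,fx=3.6,fy=3.6,interpolation=cv2.INTER_CUBIC)
def br(x): return cv2.convertScaleAbs(x,alpha=2.2)
c=br(cv2.resize(t[205:295,285:395],None,fx=3.6,fy=3.2)) if 0 else None
c=br(cv2.resize(t[205:285,285:395],None,fx=3.6,fy=3.2,interpolation=cv2.INTER_CUBIC))
d=br(cv2.resize(s[220:300,300:410],None,fx=3.6,fy=3.2,interpolation=cv2.INTER_CUBIC))
cv2.imwrite('pics/crop1.png',np.vstack([np.hstack([a,b]),np.hstack([c,d])]))
E
```

```text
base proj [332.37889851 449.27515986] [191.0800615  176.96638904]
```

View pics/crop1.png

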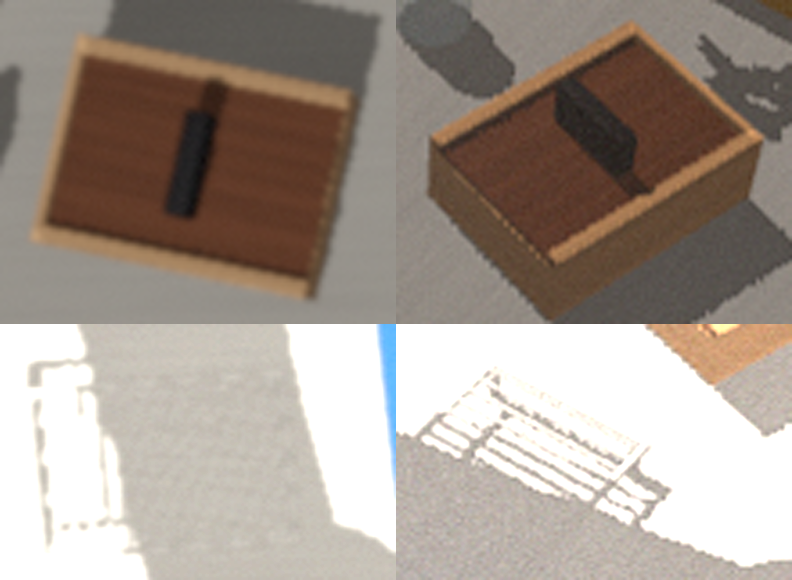

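Run:
```python
from h import *
T=lambda u,v:(155+u/3.6,205+v/3.6); S=lambda u,v:(345+(u-396)/3.6,150+v/3.6)
C={'+x+y':(T(80,37),S(761,140)),'-x+y':(T(32,240),S(632,22)),'+x-y':(T(352,92),S(552,262)),'-x-y':(T(310,298),S(430,138))}
P={}
for k,(a,b) in C.items():
    p,e=tri(a,b); P[k]=plane('top',a,.065); print(k,p.round(4),round(e,4),'top@65',P[k].round(4),'scene@65',plane('scene',b,.065).round(4))
    P[k]=(P[k]+plane('scene',b,.065))/2
c=sum(P.values())/4; print('c',c)
v=lambda a,b:(P[a]-P[b],np.linalg.norm(P[a]-P[b]))
for a,b in (('+x+y','+x-y'),('-x+y','-x-y'),('+x+y','-x+y'),('+x-y','-x-y')):
    d,l=v(a,b); print(a,b,l.round(4),np.degrees(np.arctan2(d[1],d[0])).round(2))
# lid bar, top at z=.054+.041=.095
t=cv2.imread('pics/top0.png')
roi=t[215:280,185:235]; m=(roi.max(2)<45).astype(np.uint8); 
n,l,st,ce=cv2.connectedComponentsWithStats(m); i=1+np.argmax(st[1:,4]); r=cv2.minAreaRect(np.argwhere(l==i)[:,::-1].astype(np.float32)+[185,215]); print(r, plane('top',r[0],.095))
# board
h=cv2.cvtColor(t,cv2.COLOR_BGR2HSV); m=cv2.inRange(h,(100,150,60),(125,255,255)); m[:170]=0
r=cv2.minAreaRect(np.argwhere(m>0)[:,::-1].astype(np.float32)); b=np.array([plane('top',q,.012) for q in cv2.boxPoints(r)]); print('board',b.round(4),b.mean(0))
s=cv2.imread('pics/scene0.png');h=cv2.cvtColor(s,cv2.COLOR_BGR2HSV); m=cv2.inRange(h,(100,150,60),(125,255,255)); m[:,340:]=0
cs=max(cv2.findContours(m,0,2)[0],key=cv2.contourArea); q=cv2.approxPolyDP(cs,8,True)[:,0]; b=np.array([plane('scene',x,.012) for x in q]); print('boardS',b.round(4),b.mean(0))
```

```text
+x+y [0.5679 0.3586 0.0577] 0.0048 top@65 [0.565  0.3552 0.065 ] scene@65 [0.5721 0.3546 0.065 ]
-x+y [0.4341 0.3904 0.0595] 0.0051 top@65 [0.432  0.3872 0.065 ] scene@65 [0.4384 0.3878 0.065 ]
+x-y [0.5252 0.1771 0.0646] 0.0021 top@65 [0.5243 0.1763 0.065 ] scene@65 [0.5261 0.1776 0.065 ]
-x-y [0.3924 0.2084 0.0617] 0.0068 top@65 [0.39   0.2056 0.065 ] scene@65 [0.3964 0.2088 0.065 ]
c [0.48051933 0.28162031 0.065     ]
+x+y +x-y 0.1832 76.31
-x+y -x-y 0.1851 76.89
+x+y -x+y 0.1373 -13.73
+x-y -x-y 0.1354 -12.9Traceback (most recent call last):
  File "<stdin>", line 15, in <module>
cv2.error: OpenCV(4.12.0) /io/opencv/modules/imgproc/src/convhull.cpp:143: error: (-215:Assertion failed) total >= 0 && (depth == CV_32F || depth == CV_32S) in function 'convexHull'
```

```bash
cat > m.py <<'E'
from h import *
def rect(m): 
    cs=max(cv2.findContours(m,0,1)[0],key=cv2.contourArea); return cv2.minAreaRect(cs)
t=cv2.imread('pics/top0.png');s=cv2.imread('pics/scene0.png')
m=np.zeros(t.shape[:2],np.uint8); m[215:280,185:235]=(t[215:280,185:235].max(2)<45)
r=rect(m); print('bar',r,plane('top',r[0],.095)); q=cv2.boxPoints(r); print([plane('top',x,.095).round(4).tolist() for x in q])
h=cv2.cvtColor(t,cv2.COLOR_BGR2HSV); m=cv2.inRange(h,(100,150,60),(125,255,255)); m[:170]=0
b=np.array([plane('top',q,.012) for q in cv2.boxPoints(rect(m))]); print('board',b.round(4),b.mean(0))
h=cv2.cvtColor(s,cv2.COLOR_BGR2HSV); m=cv2.inRange(h,(100,150,60),(125,255,255)); m[:,340:]=0
cs=max(cv2.findContours(m,0,2)[0],key=cv2.contourArea); q=cv2.approxPolyDP(cs,8,True)[:,0]; b=np.array([plane('scene',x,.012) for x in q]); print('boardS',b.round(4),b.mean(0))
# rack corners, top crop
for n,uv in {'TL':(30,362),'TLu':(35,375),'BL':(46,548)}.items(): print(n,plane('top',(285+uv[0]/3.6,205+(uv[1]-324)/3.2),.03).round(4))
for n,uv in {'a':(492,372),'b':(645,448),'c':(425,440)}.items(): print(n,plane('scene',(300+(uv[0]-396)/3.6,220+(uv[1]-324)/3.2),.03).round(4))
print('spatula',plane('top',(377,148),.0),plane('top',(320,150),.0),'jar',plane('top',(182,334),.07),'bottle',plane('top',(220,139),.15),'mould',plane('top',(445,145),.075))
print('brush',plane('top',(433,338),0),plane('top',(515,352),0))
E
python3 m.py
```

```text
bar ((208.1235809326172, 249.7977294921875), (8.24484920501709, 29.081830978393555), 12.994616508483887) [0.47889874 0.27692963 0.095     ]
[[0.4486, 0.294, 0.095], [0.514, 0.2784, 0.095], [0.5093, 0.2598, 0.095], [0.4439, 0.2755, 0.095]]
board [[ 0.6049 -0.1553  0.012 ]
 [ 0.6195 -0.3715  0.012 ]
 [ 0.4644 -0.3785  0.012 ]
 [ 0.4499 -0.1642  0.012 ]] [ 0.53464295 -0.26736133  0.012     ]
boardS [[ 0.4526 -0.1648  0.012 ]
 [ 0.4673 -0.3788  0.012 ]
 [ 0.6198 -0.37    0.012 ]
 [ 0.6088 -0.1556  0.012 ]] [ 0.53712665 -0.26732386  0.012     ]
TL [0.559  0.0813 0.03  ]
TLu [0.549  0.0781 0.03  ]
BL [0.418  0.0733 0.03  ]
a [0.4204 0.0744 0.03  ]
b [0.5419 0.0869 0.03  ]
c [ 0.4274 -0.0009  0.03  ]
spatula [ 0.73066369 -0.1293982   0.        ] [0.72915847 0.01278517 0.        ] jar [0.28575787 0.34396297 0.07      ] bottle [0.72489957 0.23800616 0.15      ] mould [ 0.71620003 -0.28354011  0.075     ]
brush [ 0.25862847 -0.25070865  0.        ] [ 0.22073215 -0.44744057  0.        ]
```

```bash
cat >> h.py <<'E'
def plan(target,yaw_deg,n,down=True):
    """rows for moving to target with jaw axis (tool y) along world direction yaw_deg (mod 180), tool x down"""
    s,Rm=state(); y=np.radians(yaw_deg); ty=np.array([np.cos(y),np.sin(y),0]); ty*=1 if ty@Rm[:,1]>0 else -1
    G=np.c_[[0,0,-1.],ty,np.cross([0,0,-1.],ty)]
    w=R.from_matrix(Rm.T@G).as_rotvec(); d=np.asarray(target)-s['position']
    print('dist',d.round(4),'tooldelta mm',(Rm.T@d*1000).round(1),'turn deg',np.degrees(w).round(2),'final-frame delta',(G.T@d*1000).round(1))
    rows=[]; M=Rm
    for i in range(n):
        rows.append((M.T@d/n/.03).round(2).tolist()); M=M@R.from_rotvec(w/n).as_matrix()
    print(n,'rows',rows,'rot',(np.degrees(w)/n/6).round(2).tolist())
E
python3 -c "
from h import *
plan([0.4798,0.278,0.16],76.8,14)"
```

```text
t 0.1 pos [0.2592 0.5684 0.2448] axes x,y,z: [[-0.0, -0.001, -1.0], [0.415, 0.91, -0.001], [0.91, -0.415, 0.0]] F [ 0.7 -0.6 -0.3] w 0.0853 q [-1.21  0.52 -0.04  1.6   0.02  1.02 -0.11]
dist [ 0.2206 -0.2904 -0.0848] tooldelta mm [  85.  -172.6  321.2] turn deg [-11.31  -0.     0.06] final-frame delta [  84.8 -232.4  281.1]
14 rows [[0.2, -0.41, 0.76], [0.2, -0.42, 0.76], [0.2, -0.43, 0.75], [0.2, -0.44, 0.75], [0.2, -0.45, 0.74], [0.2, -0.46, 0.73], [0.2, -0.47, 0.73], [0.2, -0.48, 0.72], [0.2, -0.49, 0.71], [0.2, -0.5, 0.71], [0.2, -0.51, 0.7], [0.2, -0.52, 0.69], [0.2, -0.53, 0.68], [0.2, -0.54, 0.68]] rot [-0.13, -0.0, 0.0]
```

Request:
{"op": "arm_command", "data": {"delta_pos": [[0.2,-0.41,0.76],[0.2,-0.42,0.76],[0.2,-0.43,0.75],[0.2,-0.44,0.75],[0.2,-0.45,0.74],[0.2,-0.46,0.73],[0.2,-0.47,0.73],[0.2,-0.48,0.72],[0.2,-0.49,0.71],[0.2,-0.5,0.71]], "rotation": [[-0.13,0,0],[-0.13,0,0],[-0.13,0,0],[-0.13,0,0],[-0.13,0,0],[-0.13,0,0],[-0.13,0,0],[-0.13,0,0],[-0.13,0,0],[-0.13,0,0]], "gripper": -0.2}}

```text
clock: 1.1
position: [0.4188, 0.3563, 0.1802]
tool_rot: [-2.19, 1.566, -2.47]
force: [0.5, -0.3, 1.2]
grip_width: 0.0514
```

```bash
python3 -c "
from h import *
plan([0.4798,0.278,0.14],76.8,8)"
```

```text
t 1.1 pos [0.4188 0.3563 0.1802] axes x,y,z: [[-0.004, -0.003, -1.0], [0.276, 0.961, -0.004], [0.961, -0.276, -0.003]] F [ 0.5 -0.3  1.2] w 0.0514 q [-0.78  0.49 -0.05  1.86  0.03  0.8   0.45]
dist [ 0.061  -0.0783 -0.0402] tooldelta mm [ 40.2 -58.3  80.4] turn deg [-2.82 -0.17  0.23] final-frame delta [ 40.2 -62.3  77.3]
8 rows [[0.17, -0.24, 0.33], [0.17, -0.25, 0.33], [0.17, -0.25, 0.33], [0.17, -0.25, 0.33], [0.17, -0.25, 0.33], [0.17, -0.25, 0.33], [0.17, -0.26, 0.33], [0.17, -0.26, 0.32]] rot [-0.06, -0.0, 0.0]
```

Request:
{"op": "arm_command", "data": {"delta_pos": [[0.17,-0.25,0.35],[0.17,-0.25,0.35],[0.17,-0.25,0.35],[0.17,-0.25,0.35],[0.17,-0.26,0.34],[0.17,-0.26,0.34],[0.17,-0.26,0.33],[0.17,-0.26,0.32],[0,0,0]], "rotation": [[-0.06,0,0.01],[-0.06,0,0],[-0.06,0,0.01],[-0.06,0,0],[-0.06,0,0.01],[-0.06,0,0],[-0.06,0,0.01],[-0.06,0,0],[0,0,0]]}}

```text
clock: 2.0
position: [0.487, 0.2669, 0.1349]
tool_rot: [-2.422, 1.565, -2.653]
force: [-0.0, -0.0, -1.1]
grip_width: 0.051
```

```bash
cat > v.py <<'E'
from h import *
import sys
plan([0.4798,0.278,0.083],76.8,5)
t=grab('top','top1.png');s=grab('scene','scene1.png')
a=cv2.resize(t[195:295,155:265],None,fx=3.6,fy=3,interpolation=cv2.INTER_CUBIC)
b=cv2.resize(s[130:230,345:455],None,fx=3.6,fy=3,interpolation=cv2.INTER_CUBIC)
c=cv2.convertScaleAbs(cv2.resize(t[205:285,285:395],None,fx=3.6,fy=3.5,interpolation=cv2.INTER_CUBIC),alpha=1.5)
d=cv2.convertScaleAbs(cv2.resize(s[220:300,280:390],None,fx=3.6,fy=3.5,interpolation=cv2.INTER_CUBIC),alpha=1.5)
cv2.imwrite('pics/crop2.png',np.vstack([np.hstack([a,b]),np.hstack([c,d])]))
E
python3 v.py
```

```text
t 2.0 pos [0.487  0.2669 0.1349] axes x,y,z: [[-0.005, -0.003, -1.0], [0.229, 0.974, -0.004], [0.974, -0.229, -0.005]] F [-0.  -0.  -1.1] w 0.051 q [-0.57  0.56 -0.05  1.87  0.04  0.71  0.7 ]
dist [-0.0072  0.0111 -0.0519] tooldelta mm [51.9  9.3 -9.3] turn deg [-0.01 -0.26  0.23] final-frame delta [51.9  9.1 -9.5]
5 rows [[0.35, 0.06, -0.06], [0.35, 0.06, -0.06], [0.35, 0.06, -0.06], [0.35, 0.06, -0.06], [0.35, 0.06, -0.06]] rot [-0.0, -0.01, 0.01]
```

View pics/crop2.png

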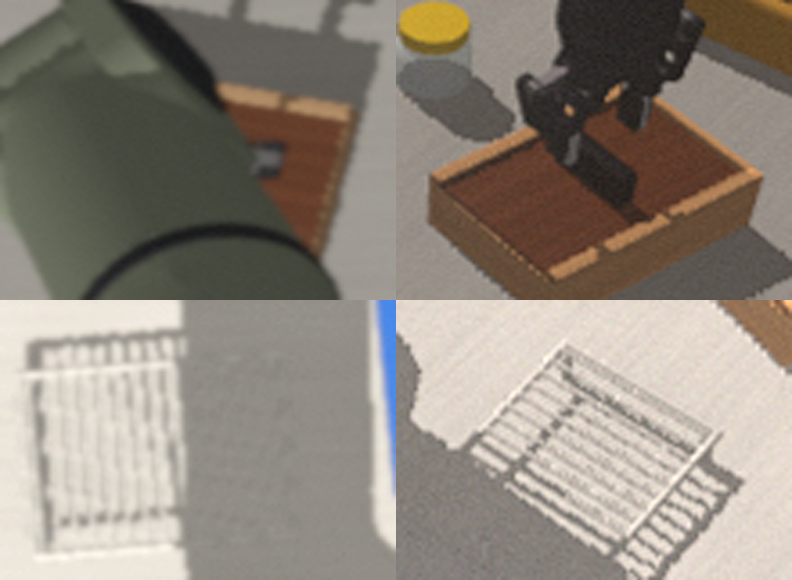

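The fingers straddle the bar (scene crop ~(600,150)), about 10 mm short in y. The rack's +y edge is now lit: corners in top at ≈(291,226)/(296,277), in scene at ≈(326,233)/(369,258).

Run:
```python
from h import *
a=[(285+22/3.6,205+75/3.5),(285+38/3.6,205+253/3.5)]; b=[(280+322/3.6,220+132/3.5),(280+166/3.6,220+45/3.5)]
for x,y in zip(a,b): print(plane('top',x,.03).round(4),plane('scene',y,.03).round(4),tri(x,y))
p=[(plane('top',x,.03)+plane('scene',y,.03))/2 for x,y in zip(a,b)]; d=p[0]-p[1]; print(np.linalg.norm(d),np.degrees(np.arctan2(d[1],d[0])))
u=d/np.linalg.norm(d); print('centre',(p[0]+p[1])/2-.09*np.array([-u[1],u[0],0]))
```

```text
[0.5358 0.0871 0.03  ] [0.5406 0.0896 0.03  ] (array([0.53797873, 0.08900432, 0.02753097]), np.float64(0.005130576519150578))
[0.4126 0.0788 0.03  ] [0.4152 0.0783 0.03  ] (array([0.41321378, 0.07943696, 0.02693641]), np.float64(0.0014752560654600344))
0.1247086658051352 4.499671720382776
centre [ 0.48313415 -0.00627638  0.03      ]
```

Request:
{"op": "arm_command", "data": {"delta_pos": [[0,0.1,-0.1],[0,0.1,-0.1],[0,0.1,-0.1],[0,0,0],[0,0,0]], "rotation": [[0,-0.02,0.02],[0,-0.02,0.02],[0,0,0],[0,0,0],[0,0,0]]}}

```text
clock: 2.6
position: [0.4774, 0.2835, 0.1365]
tool_rot: [1.545, 1.567, 1.319]
force: [-0.4, 0.4, -0.3]
grip_width: 0.0515
```

```bash
python3 -c "
from h import *
plan([0.4798,0.278,0.083],76.8,5)"
```

```text
t 2.6 pos [0.4774 0.2835 0.1365] axes x,y,z: [[0.001, 0.003, -1.0], [0.224, 0.975, 0.004], [0.975, -0.224, 0.0]] F [-0.4  0.4 -0.3] w 0.0515 q [-0.6   0.55 -0.05  1.88  0.04  0.71  0.67]
dist [ 0.0024 -0.0055 -0.0535] tooldelta mm [53.5 -5.   3.5] turn deg [ 0.27  0.   -0.21] final-frame delta [53.5 -4.8  3.6]
5 rows [[0.36, -0.03, 0.02], [0.36, -0.03, 0.02], [0.36, -0.03, 0.02], [0.36, -0.03, 0.02], [0.36, -0.03, 0.02]] rot [0.01, 0.0, -0.01]
```

Request:
{"op": "arm_command", "data": {"delta_pos": [[0.3,-0.1,0.07],[0.3,0,0],[0.3,0,0],[0.2,0,0],[0.1,0,0],[0,0,0],[0,0,0]], "rotation": [[0,0,-0.02],[0,0,0],[0,0,0],[0,0,0],[0,0,0],[0,0,0],[0,0,0]]}}

```text
clock: 3.3
position: [0.4787, 0.2791, 0.0962]
tool_rot: [-2.953, 1.57, 3.104]
force: [0.1, 0.3, 0.8]
grip_width: 0.051
```

```bash
python3 -c "
from h import *
plan([0.4798,0.278,0.083],76.8,3)"
```

```text
t 3.3 pos [0.4787 0.2791 0.0962] axes x,y,z: [[-0.001, 0.0, -1.0], [0.224, 0.975, -0.0], [0.975, -0.224, -0.001]] F [0.1 0.3 0.8] w 0.051 q [-0.6   0.62 -0.05  1.9   0.05  0.63  0.67]
dist [ 0.0011 -0.0011 -0.0132] tooldelta mm [13.2 -0.8  1.3] turn deg [ 0.24 -0.05  0.01] final-frame delta [13.2 -0.8  1.3]
3 rows [[0.15, -0.01, 0.01], [0.15, -0.01, 0.01], [0.15, -0.01, 0.01]] rot [0.01, -0.0, 0.0]
```

Request:
{"op": "arm_command", "data": {"delta_pos": [[0.14,0,0.03],[0.14,0,0],[0.1,0,0],[0,0,0],[0,0,0]], "rotation": [[0.02,0,0],[0.02,0,0],[0,0,0],[0,0,0],[0,0,0]]}}

```text
clock: 3.8
position: [0.48, 0.2791, 0.0844]
tool_rot: [1.902, 1.57, 1.671]
force: [-0.0, -0.4, 0.1]
grip_width: 0.0511
```

Request:
{"op": "arm_command", "data": {"delta_pos": [[0,0,0],[0,0,0],[0,0,0],[0,0,0],[0,0,0],[0,0,0]], "rotation": [[0,0,0],[0,0,0],[0,0,0],[0,0,0],[0,0,0],[0,0,0]], "gripper": 1, "grip_force": 40}}

```text
clock: 4.4
position: [0.4801, 0.2793, 0.0848]
tool_rot: [1.48, 1.57, 1.25]
force: [-1.6, 1.0, -0.5]
grip_width: 0.0155
```

```bash
python3 -c "
from h import *
plan([0.4798-.040,0.278-.172,0.083],76.8,14)"
```

```text
t 4.4 pos [0.4801 0.2793 0.0848] axes x,y,z: [[0.0, 0.001, -1.0], [0.229, 0.973, 0.001], [0.973, -0.229, 0.0]] F [-1.6  1.  -0.5] w 0.0155 q [-0.6   0.64 -0.05  1.9   0.05  0.6   0.66]
dist [-0.0403 -0.1733 -0.0018] tooldelta mm [   1.6 -177.9    0.4] turn deg [-0.02  0.01 -0.06] final-frame delta [   1.8 -177.9    0.4]
14 rows [[0.0, -0.42, 0.0], [0.0, -0.42, 0.0], [0.0, -0.42, 0.0], [0.0, -0.42, 0.0], [0.0, -0.42, 0.0], [0.0, -0.42, 0.0], [0.0, -0.42, 0.0], [0.0, -0.42, 0.0], [0.0, -0.42, 0.0], [0.0, -0.42, 0.0], [0.0, -0.42, 0.0], [0.0, -0.42, 0.0], [0.0, -0.42, 0.0], [0.0, -0.42, 0.0]] rot [-0.0, 0.0, -0.0]
```

Request:
{"op": "arm_command", "data": {"delta_pos": [[-0.03,-0.1,0],[0,-0.2,0],[0,-0.2,0],[0,-0.2,0],[0,-0.2,0],[0,-0.2,0],[0,-0.1,0],[0,0,0]], "rotation": [[0,0,0],[0,0,0],[0,0,0],[0,0,0],[0,0,0],[0,0,0],[0,0,0],[0,0,0]], "grip_force": 60}}

```text
clock: 5.2
position: [0.4708, 0.2398, 0.0855]
tool_rot: [-3.097, 1.57, 2.955]
force: [0.3, -0.2, -1.8]
grip_width: 0.0149
```

```bash
python3 -c "
from h import *
plan([0.4801-.040,0.2793-.172,0.085],76.8,10)"
```

```text
t 5.2 pos [0.4708 0.2398 0.0855] axes x,y,z: [[-0.0, 0.0, -1.0], [0.23, 0.973, -0.0], [0.973, -0.23, -0.0]] F [ 0.3 -0.2 -1.8] w 0.0149 q [-0.55  0.6  -0.05  1.97  0.05  0.56  0.71]
dist [-0.0307 -0.1325 -0.0005] tooldelta mm [   0.5 -136.     0.6] turn deg [-0.08 -0.02  0.  ] final-frame delta [   0.5 -136.     0.4]
10 rows [[0.0, -0.45, 0.0], [0.0, -0.45, 0.0], [0.0, -0.45, 0.0], [0.0, -0.45, 0.0], [0.0, -0.45, 0.0], [0.0, -0.45, 0.0], [0.0, -0.45, 0.0], [0.0, -0.45, 0.0], [0.0, -0.45, 0.0], [0.0, -0.45, 0.0]] rot [-0.0, -0.0, 0.0]
```

Request:
{"op": "arm_command", "data": {"delta_pos": [[0,-0.2,0],[0,-0.3,0],[0,-0.3,0],[0,-0.3,0],[0,-0.3,0],[0,-0.3,0],[0,-0.2,0],[0,-0.1,0],[0,0,0]], "rotation": [[0,0,0],[0,0,0],[0,0,0],[0,0,0],[0,0,0],[0,0,0],[0,0,0],[0,0,0],[0,0,0]]}}

```text
clock: 6.1
position: [0.4557, 0.1758, 0.0856]
tool_rot: [-2.992, 1.571, 3.059]
force: [0.7, 0.2, -1.8]
grip_width: 0.015
```

```bash
python3 -c "
from h import *
plan([0.4801-.0425,0.2793-.181,0.085],76.8,10)"
```

```text
t 6.1 pos [0.4557 0.1758 0.0856] axes x,y,z: [[-0.0, 0.0, -1.0], [0.23, 0.973, -0.0], [0.973, -0.23, -0.0]] F [ 0.7  0.2 -1.8] w 0.015 q [-0.45  0.56 -0.06  2.08  0.06  0.51  0.79]
dist [-0.0181 -0.0775 -0.0006] tooldelta mm [  0.6 -79.5   0.2] turn deg [-0.12 -0.01  0.  ] final-frame delta [  0.6 -79.5   0.1]
10 rows [[0.0, -0.27, 0.0], [0.0, -0.27, 0.0], [0.0, -0.27, 0.0], [0.0, -0.27, 0.0], [0.0, -0.27, 0.0], [0.0, -0.27, 0.0], [0.0, -0.27, 0.0], [0.0, -0.27, 0.0], [0.0, -0.27, 0.0], [0.0, -0.27, 0.0]] rot [-0.0, -0.0, 0.0]
```

Request:
{"op": "arm_command", "data": {"delta_pos": [[0,-0.2,0],[0,-0.3,0],[0,-0.3,0],[0,-0.3,0],[0,-0.3,0],[0,-0.3,0],[0,-0.3,0],[0,-0.3,0],[0,-0.2,0],[0,-0.1,0]], "rotation": [[0,0,0],[0,0,0],[0,0,0],[0,0,0],[0,0,0],[0,0,0],[0,0,0],[0,0,0],[0,0,0],[0,0,0]]}}

```text
clock: 7.1
position: [0.4362, 0.0935, 0.0856]
tool_rot: [1.37, 1.571, 1.137]
force: [0.7, 1.0, -2.8]
grip_width: 0.0149
```

```bash
python3 -c "
from h import *
plan([0.4801-.0425,0.2793-.181,0.085],76.8,10)"
```

```text
t 7.1 pos [0.4362 0.0935 0.0856] axes x,y,z: [[0.0, 0.0, -1.0], [0.23, 0.973, 0.0], [0.973, -0.23, 0.0]] F [ 0.7  1.  -2.8] w 0.0149 q [-0.29  0.52 -0.07  2.18  0.08  0.45  0.92]
dist [ 0.0014  0.0048 -0.0006] tooldelta mm [0.6 5.  0.2] turn deg [-0.1   0.   -0.02] final-frame delta [0.6 5.  0.2]
10 rows [[0.0, 0.02, 0.0], [0.0, 0.02, 0.0], [0.0, 0.02, 0.0], [0.0, 0.02, 0.0], [0.0, 0.02, 0.0], [0.0, 0.02, 0.0], [0.0, 0.02, 0.0], [0.0, 0.02, 0.0], [0.0, 0.02, 0.0], [0.0, 0.02, 0.0]] rot [-0.0, 0.0, -0.0]
```

Request:
{"op": "arm_command", "data": {"delta_pos": [[-0.2,0,0],[-0.4,0,0],[-0.5,0,0],[-0.4,0,0],[-0.2,0,0],[0,0,0]], "rotation": [[0,0,0],[0,0,0],[0,0,0],[0,0,0],[0,0,0],[0,0,0]]}}

```text
clock: 7.7
position: [0.4365, 0.0945, 0.14]
tool_rot: [1.338, 1.57, 1.107]
force: [-0.4, 0.5, -1.8]
grip_width: 0.0151
```

```bash
python3 -c "
from h import *
plan([0.536,-0.267,0.12],93.8,18)"
```

```text
t 7.7 pos [0.4365 0.0945 0.14  ] axes x,y,z: [[0.001, 0.001, -1.0], [0.229, 0.973, 0.001], [0.973, -0.229, 0.0]] F [-0.4  0.5 -1.8] w 0.0151 q [-0.28  0.41 -0.08  2.15  0.06  0.58  0.94]
dist [ 0.0995 -0.3615 -0.02  ] tooldelta mm [  19.7 -329.1  179.6] turn deg [-17.03   0.03  -0.06] final-frame delta [  20.  -367.3   75.4]
18 rows [[0.04, -0.61, 0.33], [0.04, -0.61, 0.32], [0.04, -0.62, 0.31], [0.04, -0.63, 0.3], [0.04, -0.63, 0.29], [0.04, -0.63, 0.28], [0.04, -0.64, 0.27], [0.04, -0.64, 0.26], [0.04, -0.65, 0.25], [0.04, -0.65, 0.24], [0.04, -0.66, 0.23], [0.04, -0.66, 0.22], [0.04, -0.66, 0.21], [0.04, -0.67, 0.2], [0.04, -0.67, 0.18], [0.04, -0.67, 0.17], [0.04, -0.68, 0.16], [0.04, -0.68, 0.15]] rot [-0.16, 0.0, -0.0]
```

Request:
{"op": "arm_command", "data": {"delta_pos": [[0,-0.3,0.15],[0,-0.6,0.32],[0,-0.62,0.31],[0,-0.63,0.3],[0,-0.63,0.29],[0,-0.63,0.28],[0,-0.64,0.27],[0,-0.64,0.26],[0,-0.65,0.25],[0,-0.65,0.24]], "rotation": [[-0.1,0,0],[-0.16,0,0],[-0.16,0,0],[-0.16,0,0],[-0.16,0,0],[-0.16,0,0],[-0.16,0,0],[-0.16,0,0],[-0.16,0,0],[-0.16,0,0]]}}

```text
clock: 8.7
position: [0.4889, -0.098, 0.1354]
tool_rot: [2.574, 1.566, 2.519]
force: [0.2, 0.5, -1.1]
grip_width: 0.0149
```

```bash
python3 -c "
from h import *
plan([0.536,-0.267,0.12],93.8,8)"
```

```text
t 8.7 pos [ 0.4889 -0.098   0.1354] axes x,y,z: [[-0.004, 0.003, -1.0], [0.055, 0.998, 0.003], [0.998, -0.055, -0.004]] F [ 0.2  0.5 -1.1] w 0.0149 q [ 0.17  0.49 -0.12  2.02  0.09  0.65  1.51]
dist [ 0.0471 -0.169  -0.0154] tooldelta mm [  14.7 -166.2   56.4] turn deg [-6.94 -0.23 -0.17] final-frame delta [  15.4 -171.8   35.8]
8 rows [[0.06, -0.69, 0.23], [0.06, -0.7, 0.22], [0.06, -0.7, 0.21], [0.06, -0.7, 0.2], [0.06, -0.71, 0.19], [0.06, -0.71, 0.18], [0.06, -0.71, 0.17], [0.06, -0.71, 0.16]] rot [-0.14, -0.0, -0.0]
```

Request:
{"op": "arm_command", "data": {"delta_pos": [[0.06,-0.67,0.23],[0.06,-0.68,0.22],[0.06,-0.7,0.21],[0.06,-0.7,0.2],[0.06,-0.7,0.19],[0.06,-0.65,0.18],[0.06,-0.45,0.12],[0.04,-0.2,0.05],[0,-0.05,0],[0,0,0]], "rotation": [[-0.15,-0.02,0],[-0.15,0,-0.01],[-0.15,-0.01,0],[-0.15,0,-0.01],[-0.15,0,0],[-0.14,0,0],[-0.14,0,0],[-0.1,0,0],[0,0,0],[0,0,0]]}}

```text
clock: 9.7
position: [0.5299, -0.2484, 0.1141]
tool_rot: [2.658, 1.563, 2.726]
force: [0.5, 0.9, -1.9]
grip_width: 0.0147
```

```bash
python3 -c "
from h import *
plan([0.536,-0.267,0.05],93.8,6)"
```

```text
t 9.7 pos [ 0.5299 -0.2484  0.1141] axes x,y,z: [[-0.008, 0.003, -1.0], [-0.068, 0.998, 0.004], [0.998, 0.068, -0.007]] F [ 0.5  0.9 -1.9] w 0.0147 q [ 0.43  0.63 -0.14  1.8   0.12  0.73  1.87]
dist [ 0.0061 -0.0186 -0.0641] tooldelta mm [ 64.  -19.2   5.3] turn deg [ 0.1  -0.42 -0.22] final-frame delta [ 64.1 -18.9   4.9]
6 rows [[0.36, -0.11, 0.03], [0.36, -0.11, 0.03], [0.36, -0.11, 0.03], [0.36, -0.11, 0.03], [0.36, -0.11, 0.03], [0.36, -0.11, 0.03]] rot [0.0, -0.01, -0.01]
```

Request:
{"op": "arm_command", "data": {"delta_pos": [[0.2,-0.2,0.05],[0.3,-0.2,0.05],[0.3,-0.15,0.05],[0.3,-0.04,0],[0.3,0,0],[0.2,0,0],[0.1,0,0],[0,0,0],[0,0,0]], "rotation": [[0,-0.04,-0.02],[0,-0.03,-0.02],[0,0,0],[0,0,0],[0,0,0],[0,0,0],[0,0,0],[0,0,0],[0,0,0]]}}

```text
clock: 10.6
position: [0.5357, -0.2644, 0.0575]
tool_rot: [2.294, 1.57, 2.365]
force: [0.3, -0.4, -2.3]
grip_width: 0.0149
```

```bash
python3 -c "
from h import *
plan([0.536,-0.267,0.0435],93.8,3)"
```

```text
t 10.6 pos [ 0.5357 -0.2644  0.0575] axes x,y,z: [[-0.001, 0.001, -1.0], [-0.07, 0.998, 0.001], [0.998, 0.07, -0.001]] F [ 0.3 -0.4 -2.3] w 0.0149 q [ 0.45  0.73 -0.12  1.8   0.14  0.63  1.88]
dist [ 0.0003 -0.0026 -0.014 ] tooldelta mm [14.  -2.6  0.2] turn deg [ 0.23 -0.04 -0.04] final-frame delta [14.  -2.6  0.2]
3 rows [[0.16, -0.03, 0.0], [0.16, -0.03, 0.0], [0.16, -0.03, 0.0]] rot [0.01, -0.0, -0.0]
```

Request:
{"op": "arm_command", "data": {"delta_pos": [[0.12,-0.06,0],[0.12,0,0],[0.08,0,0],[0.05,0,0],[0.02,0,0],[0,0,0],[0,0,0]], "rotation": [[0,0,0],[0,0,0],[0,0,0],[0,0,0],[0,0,0],[0,0,0],[0,0,0]]}}

```text
clock: 11.3
position: [0.5363, -0.2665, 0.0458]
tool_rot: [0.137, 1.57, 0.207]
force: [-0.1, 0.4, -1.4]
grip_width: 0.0151
```

Request:
{"op": "arm_command", "data": {"delta_pos": [[0.03,0,0],[0,0,0]], "rotation": [[0,0,0],[0,0,0]]}}

```text
clock: 11.5
position: [0.5364, -0.2666, 0.045]
tool_rot: [-0.058, 1.57, 0.013]
force: [0.3, 0.2, -1.5]
grip_width: 0.0153
```

Request:
{"op": "arm_command", "data": {"delta_pos": [[0.03,0,0],[0.02,0,0],[0.02,0,0],[0,0,0]], "rotation": [[0,0,0],[0,0,0],[0,0,0],[0,0,0]]}}

```text
clock: 11.9
position: [0.5365, -0.2666, 0.0429]
tool_rot: [-0.171, 1.57, -0.101]
force: [0.1, 0.4, -0.2]
grip_width: 0.015
```

Request:
{"op": "arm_command", "data": {"delta_pos": [[0.02,0,0],[0,0,0],[0,0,0]], "rotation": [[0,0,0],[0,0,0],[0,0,0]]}}

```text
clock: 12.2
position: [0.5366, -0.2667, 0.0431]
tool_rot: [-0.308, 1.569, -0.237]
force: [-0.1, -0.5, -1.3]
grip_width: 0.0148
```

Request:
{"op": "arm_command", "data": {"delta_pos": [[0,0,0],[0,0,0],[0,0,0],[0,0,0],[0,0,0]], "rotation": [[0,0,0],[0,0,0],[0,0,0],[0,0,0],[0,0,0]], "gripper": -0.3}}

```text
clock: 12.7
position: [0.5368, -0.2667, 0.043]
tool_rot: [-0.317, 1.569, -0.247]
force: [-0.0, 0.3, -0.5]
grip_width: 0.0554
```

Request:
{"op": "arm_command", "data": {"delta_pos": [[-0.2,0,0],[-0.5,0,0],[-0.8,0,0],[-0.8,0,0],[-0.8,0,0],[-0.6,0,0],[-0.3,0,0],[0,0,0]], "rotation": [[0,0,0],[0,0,0],[0,0,0],[0,0,0],[0,0,0],[0,0,0],[0,0,0],[0,0,0]]}}

```text
clock: 13.5
position: [0.5367, -0.2668, 0.1745]
tool_rot: [-0.406, 1.566, -0.335]
force: [0.2, -0.2, -0.7]
grip_width: 0.0555
```

```bash
cat > v2.py <<'E'
from h import *
plan([0.48,0.16,0.18],-13.2,18)
t=grab('top','top2.png');s=grab('scene','scene2.png')
a=cv2.resize(t[195:295,155:265],None,fx=3.6,fy=3,interpolation=cv2.INTER_CUBIC)
b=cv2.resize(s[145:245,345:455],None,fx=3.6,fy=3,interpolation=cv2.INTER_CUBIC)
c=cv2.resize(t[170:280,370:500],None,fx=3.04,fy=2.7)
d=cv2.resize(s[290:450,190:380],None,fx=2.08,fy=1.86)
n=min(c.shape[0],d.shape[0]);c=cv2.resize(c,(396,n));d=cv2.resize(d,(396,n))
cv2.imwrite('pics/crop3.png',np.vstack([np.hstack([a,b]),np.hstack([c,d])]))
E
python3 v2.py
```

```text
t 13.5 pos [ 0.5367 -0.2668  0.1745] axes x,y,z: [[0.005, -0.002, -1.0], [-0.07, 0.998, -0.002], [0.998, 0.07, 0.005]] F [ 0.2 -0.2 -0.7] w 0.0555 q [ 0.47  0.56 -0.15  1.74  0.1   0.85  1.91]
dist [-0.0567  0.4268  0.0055] tooldelta mm [ -6.5 429.7 -26.6] turn deg [-72.77   0.16   0.27] final-frame delta [ -5.5 152.7 402.5]
18 rows [[-0.01, 0.8, -0.05], [-0.01, 0.8, 0.01], [-0.01, 0.79, 0.06], [-0.01, 0.79, 0.12], [-0.01, 0.78, 0.17], [-0.01, 0.76, 0.23], [-0.01, 0.75, 0.28], [-0.01, 0.72, 0.33], [-0.01, 0.7, 0.38], [-0.01, 0.67, 0.43], [-0.01, 0.64, 0.48], [-0.01, 0.6, 0.52], [-0.01, 0.56, 0.56], [-0.01, 0.52, 0.6], [-0.01, 0.48, 0.64], [-0.01, 0.43, 0.67], [-0.01, 0.38, 0.7], [-0.01, 0.33, 0.72]] rot [-0.67, 0.0, 0.0]
```

View pics/crop3.png

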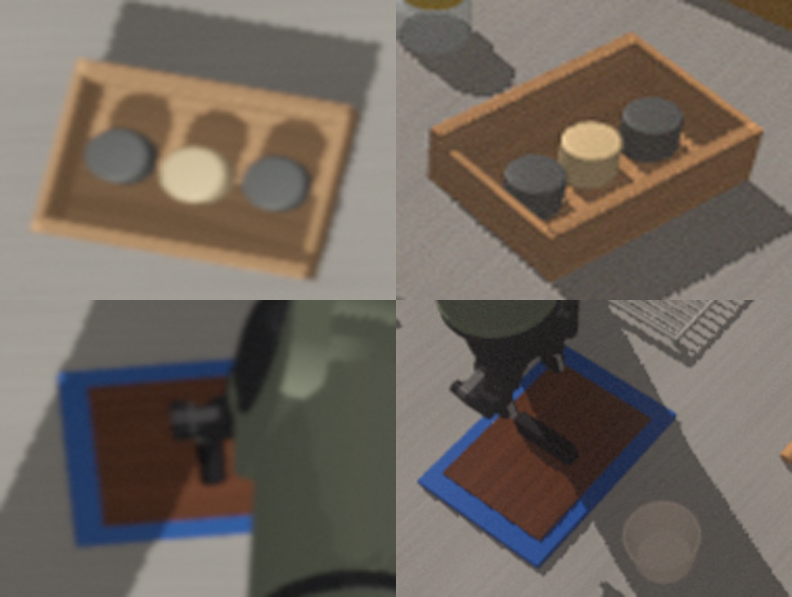

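Lid lies flat on the board, centred, handle up. The pale cheese is in the middle; ash cheeses at both ends (top crop (120,155), (277,184)). Measure them and view the rack.

Run:
```python
from h import *
T=lambda u,v:(155+u/3.6,195+v/3.); S=lambda u,v:(345+(u-396)/3.6,145+v/3.)
c=np.array([.4803,.2815]); a=np.radians(-13.2); Y=np.array([-np.sin(a),np.cos(a)])
for n,x,y,k in (('+55',(118,154),(653,113),55),('pale',(194,173),(590,138),0),('-55',(275,181),(534,172),-55)):
    print(n,'top',plane('top',T(*x),.046).round(4),'scene',plane('scene',S(*y),.046).round(4),'expected',(c+Y*k/1000).round(4))
t=cv2.imread('pics/top2.png');s=cv2.imread('pics/scene2.png')
h=cv2.cvtColor(t,cv2.COLOR_BGR2HSV)
m=((h[...,1]<60)&(h[...,2]<115)).astype(np.uint8)
for x0,x1 in ((178,200),(222,242)):
    mm=np.zeros_like(m); mm[235:270,x0:x1]=m[235:270,x0:x1]; cs=max(cv2.findContours(mm,0,1)[0],key=cv2.contourArea); e=cv2.fitEllipse(cs); print(e,plane('top',e[0],.04).round(4))
c=cv2.resize(t[200:290,280:390],None,fx=3.6,fy=3.6,interpolation=cv2.INTER_CUBIC)
d=cv2.resize(s[220:310,280:390],None,fx=3.6,fy=3.6,interpolation=cv2.INTER_CUBIC)
cv2.imwrite('pics/crop4.png',cv2.convertScaleAbs(np.hstack([c,d]),alpha=1.4))
```

```text
+55 top [0.4921 0.3346 0.046 ] scene [0.4952 0.3382 0.046 ] expected [0.4929 0.335 ]
pale top [0.4757 0.2841 0.046 ] scene [0.4778 0.2872 0.046 ] expected [0.4803 0.2815]
-55 top [0.468  0.2303 0.046 ] scene [0.4703 0.2327 0.046 ] expected [0.4677 0.228 ]
((188.04461669921875, 246.3827667236328), (16.31157875061035, 19.216997146606445), 99.37388610839844) [0.4924 0.3353 0.04  ]
((231.42294311523438, 255.4306182861328), (16.580684661865234, 17.867435455322266), 89.8331527709961) [0.4682 0.2311 0.04  ]
```

View pics/crop4.png

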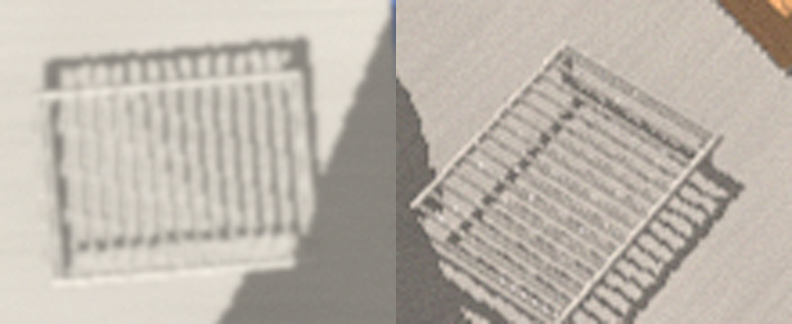

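Run:
```python
from h import *
T=lambda u,v:(280+u/3.6,200+v/3.6); S=lambda u,v:(280+(u-396)/3.6,220+v/3.6)
p=[plane('top',T(*q),.03) for q in ((40,92),(301,73),(315,264),(55,283))]; print(np.round(p,4),np.mean(p,0).round(4))
q=[plane('scene',S(*q),.03) for q in ((567,43),(720,135),(415,205))]; print(np.round(q,4),((q[1]+q[2])/2).round(4))
plan([0.475,0.22,0.18],-13.2,18)
```

```text
[[ 0.538   0.0871  0.03  ]
 [ 0.5466 -0.0887  0.03  ]
 [ 0.4181 -0.0943  0.03  ]
 [ 0.4094  0.0795  0.03  ]] [ 0.478  -0.0041  0.03  ]
[[ 0.416   0.0826  0.03  ]
 [ 0.5412  0.0909  0.03  ]
 [ 0.4257 -0.0775  0.03  ]] [0.4835 0.0067 0.03  ]
t 13.6 pos [ 0.5362 -0.2665  0.1728] axes x,y,z: [[0.003, -0.001, -1.0], [-0.07, 0.998, -0.001], [0.998, 0.07, 0.003]] F [ 0.2 -0.2 -0.4] w 0.0557 q [ 0.47  0.56 -0.15  1.74  0.11  0.85  1.91]
dist [-0.0612  0.4865  0.0072] tooldelta mm [ -7.8 489.6 -26.7] turn deg [-72.76   0.1    0.15] final-frame delta [ -7.2 170.7 459.6]
18 rows [[-0.01, 0.91, -0.05], [-0.01, 0.91, 0.01], [-0.01, 0.9, 0.08], [-0.01, 0.9, 0.14], [-0.01, 0.88, 0.2], [-0.01, 0.87, 0.27], [-0.01, 0.85, 0.33], [-0.01, 0.82, 0.39], [-0.01, 0.79, 0.44], [-0.01, 0.76, 0.5], [-0.01, 0.72, 0.55], [-0.01, 0.68, 0.6], [-0.01, 0.64, 0.65], [-0.01, 0.59, 0.69], [-0.01, 0.54, 0.73], [-0.01, 0.49, 0.77], [-0.01, 0.43, 0.8], [-0.01, 0.38, 0.83]] rot [-0.67, 0.0, 0.0]
```

Request:
{"op": "arm_command", "data": {"delta_pos": [[-0.1,0.5,-0.05],[-0.1,0.8,0],[-0.1,0.79,0.06],[-0.1,0.79,0.12],[-0.1,0.78,0.17],[0,0.76,0.23],[0,0.75,0.28],[0,0.72,0.33],[0,0.7,0.38],[0,0.67,0.43]], "rotation": [[-0.5,0,0.02],[-0.67,0,0.02],[-0.67,0,0],[-0.67,0,0],[-0.67,0,0],[-0.67,0,0],[-0.67,0,0],[-0.67,0,0],[-0.67,0,0],[-0.67,0,0]], "gripper": -0.55}}

```text
clock: 14.6
position: [0.4982, -0.0187, 0.1872]
tool_rot: [1.077, 1.565, 1.89]
force: [0.8, 0.5, -0.4]
grip_width: 0.0661
```

```bash
python3 -c "
from h import *
plan([0.469,0.231,0.14],-13.2,10)"
```

```text
t 14.6 pos [ 0.4982 -0.0187  0.1872] axes x,y,z: [[-0.002, 0.005, -1.0], [-0.727, 0.687, 0.005], [0.687, 0.727, 0.003]] F [ 0.8  0.5 -0.4] w 0.0661 q [ 0.22  0.42 -0.39  1.97  0.21  0.79  2.1 ]
dist [-0.0292  0.2497 -0.0472] tooldelta mm [ 48.6 192.5 161.4] turn deg [-30.17   0.22  -0.23] final-frame delta [ 47.2  85.4 236.5]
10 rows [[0.16, 0.64, 0.54], [0.16, 0.61, 0.57], [0.16, 0.58, 0.6], [0.16, 0.55, 0.63], [0.16, 0.52, 0.66], [0.16, 0.48, 0.69], [0.16, 0.44, 0.71], [0.16, 0.41, 0.73], [0.16, 0.37, 0.75], [0.16, 0.33, 0.77]] rot [-0.5, 0.0, -0.0]
```

The last joint would approach its limit on the rack with this orientation, so I turn the other way round (half-turn equivalent grasp).

Request:
{"op": "arm_command", "data": {"delta_pos": [[0,0,0],[0,0,0],[0,0,0],[0,0,0],[0,0,0],[0,0,0],[0,0,0],[0,0,0],[0,0,0],[0,0,0]], "rotation": [[0.5,0,0],[1,0,0],[1,0,0],[1,0,0],[1,0,0],[1,0,0],[1,0,0],[1,0,0],[1,0,0],[1,0,0]]}}

```text
clock: 15.6
position: [0.4948, -0.0029, 0.1863]
tool_rot: [2.243, 1.563, 2.068]
force: [-0.6, 0.6, 0.3]
grip_width: 0.0664
```

Request:
{"op": "arm_command", "data": {"delta_pos": [[0,0,0],[0,0,0],[0,0,0],[0,0,0],[0,0,0],[0,0,0],[0,0,0],[0,0,0],[0,0,0]], "rotation": [[1,0,0],[1,0,0],[1,0,0],[1,0,0],[1,0,0],[1,0,0],[1,0,0],[1,0,0],[1,0,0]]}}

```text
clock: 16.5
position: [0.4918, 0.0078, 0.1849]
tool_rot: [-2.834, 1.56, 2.322]
force: [-0.4, -0.6, -0.6]
grip_width: 0.0661
```

```bash
python3 -c "
from h import *
plan([0.469,0.231,0.14],-13.2,10)"
```

```text
t 16.5 pos [0.4918 0.0078 0.1849] axes x,y,z: [[-0.007, 0.008, -1.0], [0.903, 0.429, -0.003], [0.429, -0.903, -0.01]] F [-0.4 -0.6 -0.6] w 0.0661 q [-0.19  0.4   0.08  2.   -0.06  0.75  0.37]
dist [-0.0228  0.2232 -0.0449] tooldelta mm [  46.8   75.4 -210.9] turn deg [38.63 -0.49  0.37] final-frame delta [  44.9  -73.1 -212.1]
10 rows [[0.16, 0.25, -0.7], [0.16, 0.2, -0.72], [0.15, 0.15, -0.73], [0.15, 0.1, -0.74], [0.15, 0.05, -0.75], [0.15, 0.0, -0.75], [0.15, -0.05, -0.75], [0.15, -0.1, -0.74], [0.15, -0.15, -0.73], [0.15, -0.2, -0.72]] rot [0.64, -0.01, 0.01]
```

Request:
{"op": "arm_command", "data": {"delta_pos": [[0.1,0.12,-0.35],[0.15,0.2,-0.72],[0.15,0.15,-0.73],[0.15,0.1,-0.74],[0.15,0.05,-0.75],[0.15,0,-0.75],[0.15,-0.05,-0.75],[0.15,-0.1,-0.6],[0.1,-0.1,-0.4],[0,-0.05,-0.2]], "rotation": [[0.4,-0.02,0.02],[0.67,-0.02,0.01],[0.67,-0.02,0.01],[0.67,0,0],[0.67,0,0],[0.67,0,0],[0.67,0,0],[0.67,0,0],[0.6,0,0],[0.3,0,0]]}}

```text
clock: 17.5
position: [0.4614, 0.2059, 0.145]
tool_rot: [-1.957, 1.566, 2.573]
force: [-0.4, -0.0, -0.1]
grip_width: 0.0662
```

```bash
python3 -c "
from h import *
plan([0.469,0.231,0.1],-13.2,4)"
```

```text
t 17.5 pos [0.4614 0.2059 0.145 ] axes x,y,z: [[-0.004, 0.003, -1.0], [0.984, -0.181, -0.005], [-0.181, -0.984, -0.002]] F [-0.4 -0.  -0.1] w 0.0662 q [-0.69  0.49  0.21  2.01 -0.17  0.66 -0.56]
dist [ 0.0076  0.0251 -0.045 ] tooldelta mm [ 45.1   3.1 -26. ] turn deg [ 2.79 -0.1   0.28] final-frame delta [ 45.    1.6 -26.2]
4 rows [[0.38, 0.03, -0.22], [0.38, 0.02, -0.22], [0.38, 0.02, -0.22], [0.38, 0.02, -0.22]] rot [0.12, -0.0, 0.01]
```

Request:
{"op": "arm_command", "data": {"delta_pos": [[0.1,0.04,-0.25],[0.2,0.02,-0.25],[0.3,0,-0.2],[0.3,0,-0.05],[0.2,0,0],[0.1,0,0],[0,0,0]], "rotation": [[0.15,-0.01,0.03],[0.15,0,0.01],[0.1,0,0],[0,0,0],[0,0,0],[0,0,0],[0,0,0]]}}

```text
clock: 18.2
position: [0.466, 0.231, 0.1045]
tool_rot: [-1.259, 1.568, -3.048]
force: [-0.2, -0.5, 0.2]
grip_width: 0.0662
```

```bash
python3 -c "
from h import *
plan([0.469,0.231,0.027],-13.2,8)"
```

```text
t 18.2 pos [0.466  0.231  0.1045] axes x,y,z: [[-0.002, -0.0, -1.0], [0.976, -0.216, -0.002], [-0.216, -0.976, 0.001]] F [-0.2 -0.5  0.2] w 0.0662 q [-0.72  0.58  0.2   1.99 -0.2   0.59 -0.61]
dist [ 0.003  -0.     -0.0775] tooldelta mm [77.4  3.1 -0.7] turn deg [0.74 0.04 0.13] final-frame delta [77.5  2.9 -0.7]
8 rows [[0.32, 0.01, -0.0], [0.32, 0.01, -0.0], [0.32, 0.01, -0.0], [0.32, 0.01, -0.0], [0.32, 0.01, -0.0], [0.32, 0.01, -0.0], [0.32, 0.01, -0.0], [0.32, 0.01, -0.0]] rot [0.02, 0.0, 0.0]
```

Request:
{"op": "arm_command", "data": {"delta_pos": [[0.2,0.06,-0.02],[0.3,0.03,0],[0.4,0,0],[0.4,0,0],[0.4,0,0],[0.3,0,0],[0.2,0,0],[0.1,0,0],[0,0,0]], "rotation": [[0.05,0,0.02],[0.05,0,0],[0,0,0],[0,0,0],[0,0,0],[0,0,0],[0,0,0],[0,0,0],[0,0,0]]}}

```text
clock: 19.1
position: [0.4694, 0.2301, 0.0292]
tool_rot: [0.442, 1.57, -1.359]
force: [-3.0, 0.1, 11.8]
grip_width: 0.066
```

```bash
python3 -c "
from h import *
plan([0.469,0.231,0.028],-13.2,3)"
```

```text
t 19.1 pos [0.4694 0.2301 0.0292] axes x,y,z: [[0.0, -0.001, -1.0], [0.974, -0.228, 0.0], [-0.228, -0.974, 0.001]] F [-3.   0.1 11.8] w 0.066 q [-0.68  0.71  0.15  2.01 -0.23  0.43 -0.58]
dist [-0.0004  0.0009 -0.0012] tooldelta mm [ 1.2 -0.6 -0.8] turn deg [ 0.    0.04 -0.02] final-frame delta [ 1.2 -0.6 -0.8]
3 rows [[0.01, -0.01, -0.01], [0.01, -0.01, -0.01], [0.01, -0.01, -0.01]] rot [0.0, 0.0, -0.0]
```

Run:
```python
from h import *
s=grab('scene','scene3.png'); st,_=state(); print(st['moment'])
cv2.imwrite('pics/crop5.png',cv2.resize(s[110:240,330:470],None,fx=4.2,fy=4.2,interpolation=cv2.INTER_CUBIC))
```

```text
t 19.15 pos [0.4694 0.2301 0.0293] axes x,y,z: [[0.0, -0.001, -1.0], [0.974, -0.228, 0.0], [-0.228, -0.974, 0.001]] F [-2.7 -0.4  8.4] w 0.0658 q [-0.68  0.71  0.15  2.01 -0.23  0.43 -0.58]
[-0.25986389  0.02947633 -0.06138639]
```

View pics/crop5.png

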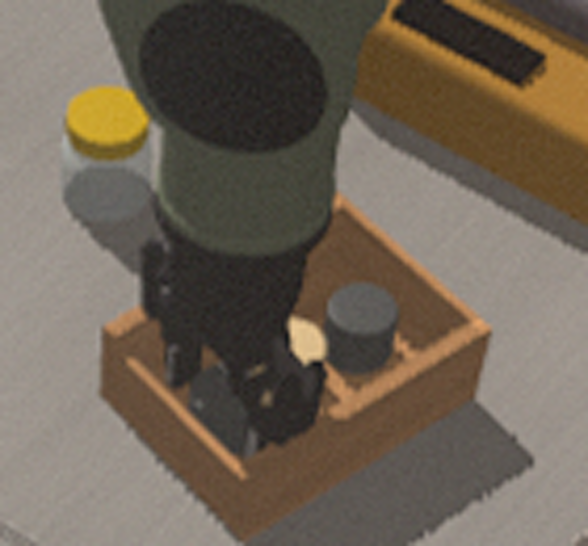

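The gripper's knuckle touches the +x wall (8–12 N). I'll rise a bit, narrow the opening and come down again.

Request:
{"op": "arm_command", "data": {"delta_pos": [[-0.2,0,0],[-0.3,0,0],[-0.2,0,0],[0,0,0],[0,0,0],[0,0,0]], "rotation": [[0,0,0],[0,0,0],[0,0,0],[0,0,0],[0,0,0],[0,0,0]], "gripper": -0.28}}

```text
clock: 19.75
position: [0.47, 0.2306, 0.0532]
tool_rot: [2.118, 1.569, 0.318]
force: [-0.7, 0.2, 1.0]
grip_width: 0.0548
```

Request:
{"op": "arm_command", "data": {"delta_pos": [[0.1,0,0],[0.2,0,0],[0.15,0,0],[0.05,0,0],[0,0,0]], "rotation": [[0,0,0],[0,0,0],[0,0,0],[0,0,0],[0,0,0]]}}

```text
clock: 20.25
position: [0.4695, 0.2303, 0.0358]
tool_rot: [1.435, 1.57, -0.366]
force: [0.4, 0.1, 0.0]
grip_width: 0.0546
```

Request:
{"op": "arm_command", "data": {"delta_pos": [[0.08,0,0],[0.07,0,0],[0,0,0],[0,0,0]], "rotation": [[0,0,0],[0,0,0],[0,0,0],[0,0,0]]}}

```text
clock: 20.65
position: [0.4695, 0.2303, 0.0308]
tool_rot: [1.209, 1.57, -0.592]
force: [-0.4, 0.2, -1.4]
grip_width: 0.0546
```

Request:
{"op": "arm_command", "data": {"delta_pos": [[0,0,0],[0,0,0],[0,0,0],[0,0,0],[0,0,0]], "rotation": [[0,0,0],[0,0,0],[0,0,0],[0,0,0],[0,0,0]], "gripper": 1, "grip_force": 25}}

```text
clock: 21.15
position: [0.4696, 0.2304, 0.0312]
tool_rot: [1.755, 1.57, -0.046]
force: [0.0, 0.3, -0.1]
grip_width: 0.0432
```

Request:
{"op": "arm_command", "data": {"delta_pos": [[-0.1,0,0],[-0.2,0,0],[-0.4,0,0],[-0.5,0,0],[-0.6,0,0],[-0.5,0,0],[-0.4,0,0],[-0.2,0,0],[0,0,0]], "rotation": [[0,0,0],[0,0,0],[0,0,0],[0,0,0],[0,0,0],[0,0,0],[0,0,0],[0,0,0],[0,0,0]]}}

```text
clock: 22.05
position: [0.4697, 0.2303, 0.1267]
tool_rot: [2.298, 1.568, 0.497]
force: [-0.4, -0.2, -1.3]
grip_width: 0.0434
```

```bash
python3 -c "
from h import *
plan([0.482,-0.033,0.12],-13.2,12)"
```

```text
t 22.05 pos [0.4697 0.2303 0.1267] axes x,y,z: [[0.003, 0.001, -1.0], [0.974, -0.229, 0.002], [-0.229, -0.974, -0.002]] F [-0.4 -0.2 -1.3] w 0.0434 q [-0.73  0.54  0.22  1.98 -0.19  0.64 -0.62]
dist [ 0.0123 -0.2633 -0.0067] tooldelta mm [  6.4  72.1 253.6] turn deg [-0.01 -0.11 -0.12] final-frame delta [  6.7  72.1 253.6]
12 rows [[0.02, 0.2, 0.7], [0.02, 0.2, 0.7], [0.02, 0.2, 0.7], [0.02, 0.2, 0.7], [0.02, 0.2, 0.7], [0.02, 0.2, 0.7], [0.02, 0.2, 0.7], [0.02, 0.2, 0.7], [0.02, 0.2, 0.7], [0.02, 0.2, 0.7], [0.02, 0.2, 0.7], [0.02, 0.2, 0.7]] rot [-0.0, -0.0, -0.0]
```

Request:
{"op": "arm_command", "data": {"delta_pos": [[0,0.1,0.35],[0,0.2,0.7],[0,0.2,0.7],[0,0.2,0.7],[0,0.2,0.7],[0,0.2,0.7],[0,0.2,0.7],[0,0.2,0.7],[0,0.2,0.7],[0,0.2,0.7]], "rotation": [[0,0,0],[0,0,0],[0,0,0],[0,0,0],[0,0,0],[0,0,0],[0,0,0],[0,0,0],[0,0,0],[0,0,0]]}}

```text
clock: 23.05
position: [0.4752, 0.0099, 0.1209]
tool_rot: [-0.921, 1.563, -2.72]
force: [0.5, 0.6, -1.1]
grip_width: 0.0433
```

Request:
{"op": "arm_command", "data": {"delta_pos": [[0,0.15,0.5],[0,0.1,0.3],[0,0.05,0.1],[0,0,0],[0,0,0]], "rotation": [[0,0,0],[0,0,0],[0,0,0],[0,0,0],[0,0,0]]}}

```text
clock: 23.55
position: [0.4756, -0.0241, 0.119]
tool_rot: [-0.956, 1.559, -2.76]
force: [0.5, 0.2, -1.4]
grip_width: 0.0429
```

```bash
python3 -c "
from h import *
plan([0.482,-0.033,0.065],-13.2,12)"
```

```text
t 23.55 pos [ 0.4756 -0.0241  0.119 ] axes x,y,z: [[-0.011, -0.004, -1.0], [0.973, -0.232, -0.01], [-0.232, -0.973, 0.007]] F [ 0.5  0.2 -1.4] w 0.0429 q [-0.23  0.5   0.2   2.09 -0.17  0.58 -0.14]
dist [ 0.0064 -0.0089 -0.054 ] tooldelta mm [54.   8.8  6.8] turn deg [-0.19  0.39  0.56] final-frame delta [54.   8.2  7.2]
12 rows [[0.15, 0.02, 0.02], [0.15, 0.02, 0.02], [0.15, 0.02, 0.02], [0.15, 0.02, 0.02], [0.15, 0.02, 0.02], [0.15, 0.02, 0.02], [0.15, 0.02, 0.02], [0.15, 0.02, 0.02], [0.15, 0.02, 0.02], [0.15, 0.02, 0.02], [0.15, 0.02, 0.02], [0.15, 0.02, 0.02]] rot [-0.0, 0.01, 0.01]
```

Request:
{"op": "arm_command", "data": {"delta_pos": [[0.1,0.1,0.1],[0.2,0.1,0.1],[0.3,0.08,0.04],[0.3,0,0],[0.3,0,0],[0.2,0,0],[0.1,0,0],[0,0,0],[0,0,0]], "rotation": [[0,0.03,0.05],[0,0.03,0.04],[0,0,0],[0,0,0],[0,0,0],[0,0,0],[0,0,0],[0,0,0],[0,0,0]]}}

```text
clock: 24.45
position: [0.4822, -0.0316, 0.0688]
tool_rot: [-1.586, 1.569, 2.896]
force: [-0.2, -0.8, -0.3]
grip_width: 0.0435
```

```bash
python3 -c "
from h import *
plan([0.482,-0.033,0.056],-13.2,3)"
```

```text
t 24.45 pos [ 0.4822 -0.0316  0.0688] axes x,y,z: [[-0.001, 0.0, -1.0], [0.974, -0.228, -0.001], [-0.228, -0.974, -0.0]] F [-0.2 -0.8 -0.3] w 0.0435 q [-0.17  0.6   0.16  2.1  -0.2   0.45 -0.09]
dist [-0.0002 -0.0014 -0.0128] tooldelta mm [12.8  0.1  1.4] turn deg [ 0.   -0.    0.07] final-frame delta [12.8  0.1  1.4]
3 rows [[0.14, 0.0, 0.02], [0.14, 0.0, 0.02], [0.14, 0.0, 0.02]] rot [0.0, -0.0, 0.0]
```

Request:
{"op": "arm_command", "data": {"delta_pos": [[0.12,0,0.03],[0.12,0,0],[0.08,0,0],[0.04,0,0],[0,0,0],[0,0,0]], "rotation": [[0,0,0],[0,0,0],[0,0,0],[0,0,0],[0,0,0],[0,0,0]]}}

```text
clock: 25.05
position: [0.4824, -0.0325, 0.0577]
tool_rot: [3.083, 1.57, 1.282]
force: [-0.3, -0.2, -1.4]
grip_width: 0.0432
```

Request:
{"op": "arm_command", "data": {"delta_pos": [[0.03,0,0],[0.02,0,0],[0,0,0]], "rotation": [[0,0,0],[0,0,0],[0,0,0]]}}

```text
clock: 25.35
position: [0.4825, -0.0325, 0.0563]
tool_rot: [2.594, 1.57, 0.793]
force: [0.2, -0.1, -1.1]
grip_width: 0.0433
```

Expected contact at about 0.0552; lower the last millimetre in small rows.

Request:
{"op": "arm_command", "data": {"delta_pos": [[0.03,0,0],[0.02,0,0],[0,0,0]], "rotation": [[0,0,0],[0,0,0],[0,0,0]]}}

```text
clock: 25.65
position: [0.4826, -0.0324, 0.055]
tool_rot: [2.504, 1.57, 0.703]
force: [-2.3, -0.9, 0.3]
grip_width: 0.0433
```

Request:
{"op": "arm_command", "data": {"delta_pos": [[0.01,0,0],[0,0,0]], "rotation": [[0,0,0],[0,0,0]]}}

```text
clock: 25.85
position: [0.4826, -0.0325, 0.0551]
tool_rot: [2.491, 1.57, 0.69]
force: [-0.1, 0.3, -0.2]
grip_width: 0.0431
```

Request:
{"op": "arm_command", "data": {"delta_pos": [[0,0,0],[0,0,0],[0,0,0],[0,0,0]], "rotation": [[0,0,0],[0,0,0],[0,0,0],[0,0,0]], "gripper": -0.28}}

```text
clock: 26.25
position: [0.4827, -0.0325, 0.055]
tool_rot: [2.342, 1.57, 0.541]
force: [-0.3, 0.1, 0.2]
grip_width: 0.0545
```

Request:
{"op": "arm_command", "data": {"delta_pos": [[-0.1,0,0],[-0.3,0,0],[-0.5,0,0],[-0.6,0,0],[-0.5,0,0],[-0.4,0,0],[-0.2,0,0],[0,0,0]], "rotation": [[0,0,0],[0,0,0],[0,0,0],[0,0,0],[0,0,0],[0,0,0],[0,0,0],[0,0,0]]}}

```text
clock: 27.05
position: [0.4826, -0.0327, 0.1394]
tool_rot: [2.232, 1.569, 0.43]
force: [0.1, 0.1, -0.6]
grip_width: 0.0543
```

```bash
python3 -c "
from h import *
plan([0.494,0.336,0.12],-13.2,16)"
```

```text
t 27.05 pos [ 0.4826 -0.0327  0.1394] axes x,y,z: [[0.002, 0.001, -1.0], [0.974, -0.229, 0.002], [-0.229, -0.974, -0.001]] F [ 0.1  0.1 -0.6] w 0.0543 q [-0.21  0.47  0.21  2.07 -0.16  0.62 -0.13]
dist [ 0.0114  0.3687 -0.0194] tooldelta mm [  19.8  -73.2 -361.5] turn deg [-0.01 -0.08 -0.1 ] final-frame delta [  19.4  -73.  -361.5]
16 rows [[0.04, -0.15, -0.75], [0.04, -0.15, -0.75], [0.04, -0.15, -0.75], [0.04, -0.15, -0.75], [0.04, -0.15, -0.75], [0.04, -0.15, -0.75], [0.04, -0.15, -0.75], [0.04, -0.15, -0.75], [0.04, -0.15, -0.75], [0.04, -0.15, -0.75], [0.04, -0.15, -0.75], [0.04, -0.15, -0.75], [0.04, -0.15, -0.75], [0.04, -0.15, -0.75], [0.04, -0.15, -0.75], [0.04, -0.15, -0.75]] rot [-0.0, -0.0, -0.0]
```

Request:
{"op": "arm_command", "data": {"delta_pos": [[0,-0.08,-0.4],[0,-0.15,-0.75],[0,-0.15,-0.75],[0,-0.15,-0.75],[0,-0.15,-0.75],[0,-0.15,-0.75],[0,-0.15,-0.75],[0,-0.15,-0.75],[0,-0.15,-0.75],[0,-0.15,-0.75]], "rotation": [[0,0,0],[0,0,0],[0,0,0],[0,0,0],[0,0,0],[0,0,0],[0,0,0],[0,0,0],[0,0,0],[0,0,0]]}}

```text
clock: 28.05
position: [0.4857, 0.1991, 0.1339]
tool_rot: [-1.141, 1.564, -2.945]
force: [-0.1, 0.3, -0.1]
grip_width: 0.0546
```

Request:
{"op": "arm_command", "data": {"delta_pos": [[0,-0.15,-0.75],[0,-0.15,-0.75],[0,-0.15,-0.7],[0,-0.1,-0.5],[0,-0.05,-0.25],[0,0,-0.05],[0,0,0]], "rotation": [[0,0,0],[0,0,0],[0,0,0],[0,0,0],[0,0,0],[0,0,0],[0,0,0]]}}

```text
clock: 28.75
position: [0.4837, 0.301, 0.1291]
tool_rot: [-1.038, 1.558, -2.835]
force: [-0.4, -0.2, 0.5]
grip_width: 0.0548
```

```bash
python3 -c "
from h import *
plan([0.494,0.336,0.1],-13.2,4)"
```

```text
t 28.75 pos [0.4837 0.301  0.1291] axes x,y,z: [[-0.012, -0.004, -1.0], [0.974, -0.225, -0.011], [-0.224, -0.974, 0.007]] F [-0.4 -0.2  0.5] w 0.0548 q [-0.81  0.6   0.21  1.84 -0.19  0.73 -0.72]
dist [ 0.0103  0.035  -0.0291] tooldelta mm [ 28.8   2.5 -36.6] turn deg [0.23 0.38 0.64] final-frame delta [ 29.1   2.  -36.4]
4 rows [[0.24, 0.02, -0.31], [0.24, 0.02, -0.3], [0.24, 0.02, -0.3], [0.24, 0.02, -0.3]] rot [0.01, 0.02, 0.03]
```

Request:
{"op": "arm_command", "data": {"delta_pos": [[0,0.02,-0.3],[0,0.02,-0.35],[0.1,0.02,-0.3],[0.2,0,-0.15],[0.2,0,-0.05],[0.15,0,0],[0.05,0,0],[0,0,0]], "rotation": [[0.02,0.03,0.05],[0.02,0.03,0.05],[0,0,0],[0,0,0],[0,0,0],[0,0,0],[0,0,0],[0,0,0]]}}

```text
clock: 29.55
position: [0.4948, 0.3344, 0.1056]
tool_rot: [0.059, 1.57, -1.746]
force: [0.5, -0.7, -0.6]
grip_width: 0.0547
```

```bash
python3 -c "
from h import *
plan([0.494,0.336,0.031],-13.2,4)"
```

```text
t 29.55 pos [0.4948 0.3344 0.1056] axes x,y,z: [[-0.0, -0.001, -1.0], [0.973, -0.232, 0.0], [-0.232, -0.973, 0.001]] F [ 0.5 -0.7 -0.6] w 0.0547 q [-0.84  0.67  0.21  1.79 -0.2   0.7  -0.76]
dist [-0.0008  0.0016 -0.0746] tooldelta mm [74.6 -1.1 -1.4] turn deg [-0.22  0.06 -0.  ] final-frame delta [74.6 -1.1 -1.4]
4 rows [[0.62, -0.01, -0.01], [0.62, -0.01, -0.01], [0.62, -0.01, -0.01], [0.62, -0.01, -0.01]] rot [-0.01, 0.0, -0.0]
```

Request:
{"op": "arm_command", "data": {"delta_pos": [[0.2,-0.03,-0.04],[0.3,0,0],[0.4,0,0],[0.4,0,0],[0.3,0,0],[0.2,0,0],[0.1,0,0],[0,0,0]], "rotation": [[-0.02,0,0],[-0.02,0,0],[0,0,0],[0,0,0],[0,0,0],[0,0,0],[0,0,0],[0,0,0]]}}

```text
clock: 30.35
position: [0.4938, 0.3349, 0.0427]
tool_rot: [-0.311, 1.569, -2.112]
force: [-0.2, 0.3, 0.4]
grip_width: 0.055
```

```bash
python3 -c "
from h import *
plan([0.494,0.336,0.031],-13.2,4)"
```

```text
t 30.35 pos [0.4938 0.3349 0.0427] axes x,y,z: [[-0.001, -0.002, -1.0], [0.974, -0.228, -0.001], [-0.228, -0.974, 0.002]] F [-0.2  0.3  0.4] w 0.055 q [-0.81  0.76  0.17  1.81 -0.22  0.59 -0.74]
dist [ 0.0002  0.0011 -0.0117] tooldelta mm [11.7 -0.  -1.1] turn deg [-0.01  0.12  0.04] final-frame delta [11.7 -0.1 -1.1]
4 rows [[0.1, -0.0, -0.01], [0.1, -0.0, -0.01], [0.1, -0.0, -0.01], [0.1, -0.0, -0.01]] rot [-0.0, 0.01, 0.0]
```

Request:
{"op": "arm_command", "data": {"delta_pos": [[0.12,0,-0.03],[0.12,0,0],[0.08,0,0],[0.05,0,0],[0,0,0],[0,0,0]], "rotation": [[0,0.02,0],[0,0,0],[0,0,0],[0,0,0],[0,0,0],[0,0,0]]}}

```text
clock: 30.95
position: [0.4946, 0.3363, 0.0317]
tool_rot: [2.943, 1.569, 1.141]
force: [0.1, -1.1, 0.7]
grip_width: 0.0546
```

Request:
{"op": "arm_command", "data": {"delta_pos": [[0,0,0],[0,0,0],[0,0,0],[0,0,0],[0,0,0]], "rotation": [[0,0,0],[0,0,0],[0,0,0],[0,0,0],[0,0,0]], "gripper": 1, "grip_force": 25}}

```text
clock: 31.45
position: [0.4946, 0.3364, 0.0321]
tool_rot: [2.855, 1.569, 1.054]
force: [-0.5, 0.3, -1.3]
grip_width: 0.0432
```

Request:
{"op": "arm_command", "data": {"delta_pos": [[-0.1,0,0],[-0.2,0,0],[-0.4,0,0],[-0.5,0,0],[-0.6,0,0],[-0.5,0,0],[-0.4,0,0],[-0.3,0,0],[-0.1,0,0],[0,0,0]], "rotation": [[0,0,0],[0,0,0],[0,0,0],[0,0,0],[0,0,0],[0,0,0],[0,0,0],[0,0,0],[0,0,0],[0,0,0]]}}

```text
clock: 32.45
position: [0.4951, 0.3365, 0.1358]
tool_rot: [2.65, 1.565, 0.849]
force: [0.6, 0.2, -0.8]
grip_width: 0.0433
```

```bash
python3 -c "
from h import *
plan([0.478,0.027,0.13],-13.2,14)"
```

```text
t 32.45 pos [0.4951 0.3365 0.1358] axes x,y,z: [[0.004, 0.004, -1.0], [0.973, -0.229, 0.003], [-0.229, -0.973, -0.005]] F [ 0.6  0.2 -0.8] w 0.0433 q [-0.85  0.62  0.22  1.78 -0.19  0.75 -0.76]
dist [-0.0171 -0.3095 -0.0058] tooldelta mm [  4.5  54.1 305.3] turn deg [-0.02 -0.28 -0.15] final-frame delta [  5.8  54.  305.3]
14 rows [[0.01, 0.13, 0.73], [0.01, 0.13, 0.73], [0.01, 0.13, 0.73], [0.01, 0.13, 0.73], [0.01, 0.13, 0.73], [0.01, 0.13, 0.73], [0.01, 0.13, 0.73], [0.01, 0.13, 0.73], [0.01, 0.13, 0.73], [0.01, 0.13, 0.73], [0.01, 0.13, 0.73], [0.01, 0.13, 0.73], [0.01, 0.13, 0.73], [0.01, 0.13, 0.73]] rot [-0.0, -0.0, -0.0]
```

Request:
{"op": "arm_command", "data": {"delta_pos": [[0,0.07,0.4],[0,0.13,0.73],[0,0.14,0.73],[0,0.14,0.73],[0,0.14,0.73],[0,0.14,0.73],[0,0.14,0.73],[0,0.14,0.73],[0,0.14,0.73],[0,0.14,0.73]], "rotation": [[0,-0.02,-0.01],[0,-0.02,0],[0,0,0],[0,0,0],[0,0,0],[0,0,0],[0,0,0],[0,0,0],[0,0,0],[0,0,0]]}}

```text
clock: 33.45
position: [0.4801, 0.1092, 0.1301]
tool_rot: [-0.633, 1.56, -2.433]
force: [-0.2, -0.5, -1.4]
grip_width: 0.0434
```

Request:
{"op": "arm_command", "data": {"delta_pos": [[0,0.14,0.7],[0,0.14,0.6],[0,0.1,0.4],[0,0.05,0.2],[0,0,0.05],[0,0,0],[0,0,0]], "rotation": [[0,0,0],[0,0,0],[0,0,0],[0,0,0],[0,0,0],[0,0,0],[0,0,0]]}}

```text
clock: 34.15
position: [0.4758, 0.0415, 0.1284]
tool_rot: [-0.724, 1.554, -2.529]
force: [-1.2, -0.1, -0.6]
grip_width: 0.0431
```

```bash
python3 -c "
from h import *
plan([0.478,0.027,0.07],-13.2,5)"
```

```text
t 34.15 pos [0.4758 0.0415 0.1284] axes x,y,z: [[-0.014, -0.01, -1.0], [0.973, -0.232, -0.011], [-0.232, -0.973, 0.013]] F [-1.2 -0.1 -0.6] w 0.0431 q [-0.38  0.49  0.21  2.08 -0.16  0.6  -0.29]
dist [ 0.0022 -0.0145 -0.0584] tooldelta mm [58.5  6.2 12.9] turn deg [-0.21  0.73  0.65] final-frame delta [58.4  5.4 13.6]
5 rows [[0.39, 0.04, 0.09], [0.39, 0.04, 0.09], [0.39, 0.04, 0.09], [0.39, 0.04, 0.09], [0.39, 0.04, 0.09]] rot [-0.01, 0.02, 0.02]
```

Request:
{"op": "arm_command", "data": {"delta_pos": [[0.1,0.06,0.14],[0.2,0.06,0.14],[0.3,0.04,0.1],[0.4,0,0.02],[0.3,0,0],[0.2,0,0],[0.1,0,0],[0,0,0],[0,0,0]], "rotation": [[-0.02,0.06,0.06],[-0.02,0.05,0.04],[0,0,0],[0,0,0],[0,0,0],[0,0,0],[0,0,0],[0,0,0],[0,0,0]]}}

```text
clock: 35.05
position: [0.4777, 0.0286, 0.0758]
tool_rot: [-1.306, 1.57, -3.104]
force: [-0.3, 1.0, -0.2]
grip_width: 0.0432
```

```bash
python3 -c "
from h import *
plan([0.478,0.027,0.0565],-13.2,5)"
```

```text
t 35.05 pos [0.4777 0.0286 0.0758] axes x,y,z: [[-0.001, -0.0, -1.0], [0.974, -0.225, -0.001], [-0.225, -0.974, 0.0]] F [-0.3  1.  -0.2] w 0.0432 q [-0.3   0.58  0.16  2.11 -0.2   0.46 -0.22]
dist [ 0.0003 -0.0016 -0.0193] tooldelta mm [19.3  0.7  1.5] turn deg [0.18 0.01 0.04] final-frame delta [19.3  0.7  1.5]
5 rows [[0.13, 0.0, 0.01], [0.13, 0.0, 0.01], [0.13, 0.0, 0.01], [0.13, 0.0, 0.01], [0.13, 0.0, 0.01]] rot [0.01, 0.0, 0.0]
```

Request:
{"op": "arm_command", "data": {"delta_pos": [[0.15,0,0.03],[0.17,0,0],[0.13,0,0],[0.08,0,0],[0.03,0,0],[0,0,0],[0,0,0]], "rotation": [[0,0,0],[0,0,0],[0,0,0],[0,0,0],[0,0,0],[0,0,0],[0,0,0]]}}

```text
clock: 35.75
position: [0.4779, 0.0279, 0.0581]
tool_rot: [2.219, 1.57, 0.421]
force: [0.4, -0.2, -1.7]
grip_width: 0.0432
```

Request:
{"op": "arm_command", "data": {"delta_pos": [[0.02,0,0],[0,0,0]], "rotation": [[0,0,0],[0,0,0]]}}

```text
clock: 35.95
position: [0.478, 0.0279, 0.0577]
tool_rot: [2.21, 1.57, 0.413]
force: [0.0, 0.1, -0.9]
grip_width: 0.0434
```

Request:
{"op": "arm_command", "data": {"delta_pos": [[0.03,0,0],[0.02,0,0],[0.01,0,0],[0,0,0]], "rotation": [[0,0,0],[0,0,0],[0,0,0],[0,0,0]]}}

```text
clock: 36.35
position: [0.4782, 0.028, 0.0559]
tool_rot: [2.126, 1.57, 0.329]
force: [0.1, -0.4, 0.6]
grip_width: 0.0434
```

Request:
{"op": "arm_command", "data": {"delta_pos": [[0.01,0,0],[0,0,0]], "rotation": [[0,0,0],[0,0,0]]}}

```text
clock: 36.55
position: [0.4782, 0.028, 0.0559]
tool_rot: [2.192, 1.569, 0.395]
force: [0.4, 0.1, -1.9]
grip_width: 0.0435
```

Request:
{"op": "arm_command", "data": {"delta_pos": [[0,0,0],[0,0,0],[0,0,0],[0,0,0]], "rotation": [[0,0,0],[0,0,0],[0,0,0],[0,0,0]], "gripper": -0.28}}

```text
clock: 36.95
position: [0.4783, 0.028, 0.0559]
tool_rot: [2.144, 1.569, 0.347]
force: [0.1, 0.6, 0.3]
grip_width: 0.0544
```

Request:
{"op": "arm_command", "data": {"delta_pos": [[-0.1,0,0],[-0.3,0,0],[-0.5,0,0],[-0.8,0,0],[-0.8,0,0],[-0.8,0,0],[-0.8,0,0],[-0.6,0,0],[-0.3,0,0],[0,0,0]], "rotation": [[0,0,0],[0,0,0],[0,0,0],[0,0,0],[0,0,0],[0,0,0],[0,0,0],[0,0,0],[0,0,0],[0,0,0]]}}

```text
clock: 37.95
position: [0.4773, 0.0274, 0.2166]
tool_rot: [2.263, 1.568, 0.465]
force: [0.3, 0.0, -1.1]
grip_width: 0.0546
```

Request:
{"op": "arm_command", "data": {"delta_pos": [[0,0,-0.4],[0,0,-0.8],[0,0,-0.9],[0,0,-0.9],[0,0,-0.9],[0,0,-0.9],[0,0,-0.9],[0,0,-0.9],[0,0,-0.6],[0,0,-0.3]], "rotation": [[0,0,0],[0,0,0],[0,0,0],[0,0,0],[0,0,0],[0,0,0],[0,0,0],[0,0,0],[0,0,0],[0,0,0]]}}

```text
clock: 38.95
position: [0.5253, 0.2615, 0.2059]
tool_rot: [-1.069, 1.56, -2.867]
force: [0.5, -1.3, 0.1]
grip_width: 0.0546
```

Request:
{"op": "arm_command", "data": {"delta_pos": [[0,0,0],[0,0,0],[0,0,0],[0,0,0],[0,0,0]], "rotation": [[0,0,0],[0,0,0],[0,0,0],[0,0,0],[0,0,0]]}}

```text
clock: 39.45
position: [0.5243, 0.26, 0.2039]
tool_rot: [-0.972, 1.557, -2.772]
force: [0.5, 0.2, 0.4]
grip_width: 0.0545
```

Run:
```python
from h import *
state(); t=grab('top','top4.png');s=grab('scene','scene4.png')
a=cv2.resize(t[110:370,130:530],(800,520))[:, :]; 
c=cv2.resize(t[130:360,150:530],(400,300),interpolation=cv2.INTER_AREA)
a=cv2.resize(t[190:290,270:390],(400,300),interpolation=cv2.INTER_CUBIC)
b=cv2.resize(s[200:310,270:400],(400,300),interpolation=cv2.INTER_CUBIC)
d=cv2.resize(s[100:460,100:560],(400,300),interpolation=cv2.INTER_AREA)
cv2.imwrite('pics/crop6.png',np.vstack([np.hstack([a,b]),np.hstack([c,d])]))
```

```text
t 39.45 pos [0.5243 0.26   0.2039] axes x,y,z: [[-0.013, -0.005, -1.0], [0.974, -0.227, -0.012], [-0.227, -0.974, 0.008]] F [0.5 0.2 0.4] w 0.0545 q [-0.7   0.52  0.2   1.75 -0.13  0.9  -0.68]
```

View pics/crop6.png

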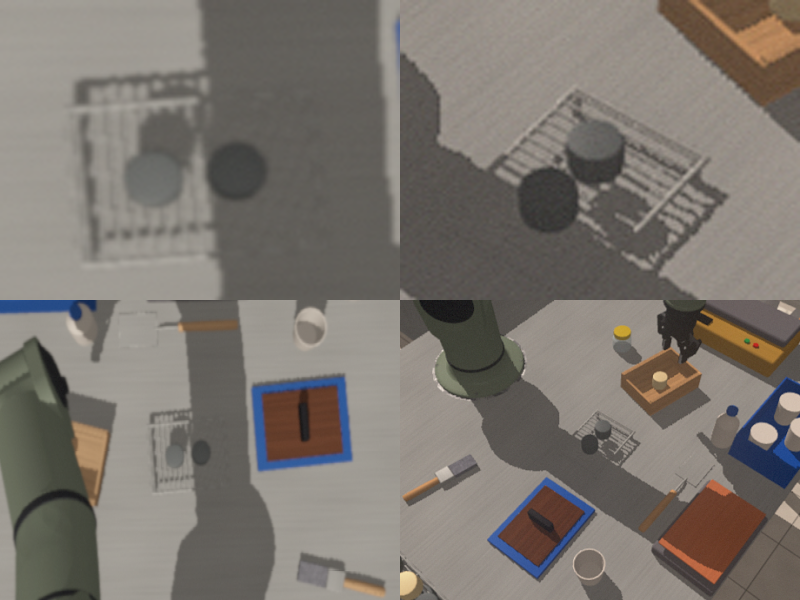

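Both ash cheeses stand upright side by side on the rack (top crop (153,180) and (237,170)). The lid lies flat and centred on the board with its handle up, the pale cheese is still in the box, and the bystanders haven't moved. I'm handing the job in.

```bash
python3 -c "
from workcell import bot
print(bot.job_done())"
```

```text
the job is handed in; nothing more can be done
None
```

The job is done and handed in at about 39.5 s of the 72 s allowed. I slid the lid out along its grooves, about 190 mm, and laid it flat and centred on the blue board, handle up. Then I stood the two ash-grey cheeses on the wire rack, about 60 mm apart between centres.

**Last checks:**
- The final pictures from both cameras show the lid flat on the board with its handle up. Both ash cheeses are upright on the rack and the cream cheese is in the middle of the box.
- By eye, the other things on the table had not moved; I did not measure this.
- The arm was clear of everything, with force readings near zero.

**What went wrong or disagreed:**
- **Contact with the box:** on the first descent into the box, the back of a finger touched the box's long wall with about 12 N, under the 40 N limit. I rose, narrowed the jaws from 66 to 55 mm and tried again without contact.
- **Rack position:** the two views put the rack's centre up to about 11 mm apart along y, because one rack corner was hidden in the scene view. I used the top view, and the final pictures show both cheeses well inside the rack's edges.

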